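Pack the spindle tooling box and snap its lid on

TASK

Put away the tooling: stand every cutter head and every wooden push block upright on the floor of the open tooling box. Then close the box: hold the lid tilted, hook its far edge under the steel lip, swing it down, and press its near edge down until it is fully home and the sprung catch has snapped over it. Leave the offcut and everything else on the table where it is.

Things in the scene. Friction and masses are not known exactly. Their poses are not given: they have to be found in the camera images.
- tray: open wooden tooling box, fixed, turned up to 0.3 rad. Origin: centre of the inside, at table level; z up; x from its near end (catch, on the robot's side) to its far end (lip). Inside x -82 to 82, y -96 to 96 mm; floor top at z 6, rim at z 56. Six things fit side by side, e.g. at x +-41, y -64, 0, 64. No side guides: lay the lid centred in y.
- tray_lip (a point): inner lower edge of the steel lip at the box's far end, middle of its width: box x 86, z 73 mm. Below the lip the far wall's top is a ledge at z 56 running to a back face at x 106: a slot 17 mm high, 20 mm deep, the full width (y -106 to 106). Lip top at z 83. The point's axes are the box's.
- tray_near (a point): middle of the near wall's top, outer edge: box x -92, z 56 mm (the wall is 10 mm thick). Outside it two bevelled stops at y +-52 to 88, inner face at x about -92, tops at z 78, keep the lid's near edge from sliding out; the catch stands between them.
- catch (a joint): sprung steel catch, 36 mm wide, mid near end: angle, 0 upright (rest), grows as pushed outward (limit 0.45). Hook reaches in to box x -82, underside z 63.5; above it a 60 degree ramp up to x -92, z 84. The lid's near edge pressed down the ramp (5 to 15 N at that edge; the lid's weight is too little) pushes it out; past the hook it springs back to 0 over the lid.
- lid: plywood lid, plate 192 (x) x 200 (y) x 6 mm, with a wooden handle bar across the middle: 14 mm thick (x), 90 long (y), top 40 mm above the underside; about 0.32 kg. Starts flat on the table. Origin: centre of the underside, z up, x to the far edge. Goes in tilted 0.2 to 0.3 rad, far edge low. Home: its axes as the box's, origin at box x 7 to 10, y 0, z 56.
- lid_far (a point): middle of the lid's far (+x) bottom edge, the edge that goes under the lip (96 mm from the lid's origin).
- lid_near (a point): middle of the lid's near (-x) bottom edge, the edge that goes under the catch (-96 mm from the lid's origin).
- head0: spindle-moulder cutter head: aluminium disc 56 mm diameter, 20 mm high, with a plain steel hub of 26 mm diameter rising 24 mm above it (44 mm in all), about 0.25 kg; stands on its disc. Origin: centre of the underside, z up along the hub. May be absent (None).
- head1: spindle-moulder cutter head: aluminium disc 56 mm diameter, 20 mm high, with a plain steel hub of 26 mm diameter rising 24 mm above it (44 mm in all), about 0.25 kg; stands on its disc. Origin: centre of the underside, z up along the hub. May be absent (None).
- head2: spindle-moulder cutter head: aluminium disc 56 mm diameter, 20 mm high, with a plain steel hub of 26 mm diameter rising 24 mm above it (44 mm in all), about 0.25 kg; stands on its disc. Origin: centre of the underside, z up along the hub. May be absent (None).
- push0: wooden push block: base 70 (its x) x 48 (its y) x 14 mm with an upright rib 14 mm thick (its x), as long as the base is wide (along its y) and 28 mm high on top (42 mm in all), 0.1 kg. Origin: centre of the underside, z up. May be absent (None).
- push1: wooden push block: base 70 (its x) x 48 (its y) x 14 mm with an upright rib 14 mm thick (its x), as long as the base is wide (along its y) and 28 mm high on top (42 mm in all), 0.1 kg. Origin: centre of the underside, z up. May be absent (None).
- offcut: wooden offcut, plain bar 75 x 35 x 22 mm, lying among the tools; not part of the job, stays on the table. Leave alone. Origin at its underside.
- spanner: open-ended steel spanner, 170 mm, lying on the table. Leave alone. Origin at its underside.
- dustbrush: hand brush, 180 mm, lying on the table. Leave alone. Origin at its underside.
- oilcan: green can, 56 mm diameter, 75 mm high. Leave alone. Origin at its underside.
- batten: wooden batten 260 x 30 x 20 mm lying on the table. Leave alone. Origin at its underside.
- tin: empty steel cup, 70 mm across, 60 mm high. Leave alone. Origin at its underside.
- rubbing_block: cork block 90 x 50 x 30 mm. Leave alone. Origin at its underside.
Mind the look-alikes: they are no part of the job. Leave any turquoise look-alike of the push1 alone.

How it is judged:
By the outcome, as a careful person would: the job done as asked, in the order asked, and still so for the second after the job is handed in, with the robot touching nothing.
Of head0, head1, head2, push0, push1 only 4 to 5 are there at a start; the rules pass over those that are not, and their reading is None.
At some moment in a run one of head0, head1, head2, push0, push1 may be knocked a few centimetres aside while the robot is not near it.
Once in a run the grip may slacken for a moment while it holds something.
It also fails if it takes over 200 s, if anything falls off the work surface, if the arm or the gripper's body presses on something with over 40 N, if the wrist force passes 120 N, or if a joint passes its speed limit or range.

ROBOT

A 6-joint arm with a two-finger parallel gripper is mounted at the origin on the work surface. World frame = base frame: x ahead of the robot, y to its left, z up, the work surface at z = 0. Lengths are in m, angles in degrees, forces in N, time in s.
With the tool pointing down it reaches from about 0.4 to 0.825 m from the base axis. Payload 7 kg.
Tool frame: the origin (TCP) lies between the finger pads; the fingertips stand 22 mm ahead of it and the grasp point (between the pads) lies 3 mm ahead of it; z points along the fingers, y is the line along which they close (so a half turn about z gives the same grasp; the last joint's range is limited). The gripper opens to 88 mm and grips with 3 to 60 N. Pads are 19 mm wide; open, the fingers measure 130 mm over their backs; the gripper's body (78 mm by 193 mm) begins 47 mm behind the grasp point.
Start: joints at [-58.837, 20.546, 0.682, 0, -70.136, -16.507], TCP at [0.171, -0.653, 0.249] pointing down, gripper open.
Joint ranges: [-176.03, 176.03], [-82.01, 121.73], [-58.28, 71.71], [-173.87, 95.51], [-174.79, -0.11], [-173.66, 173.66]. Speed limits (degrees/s): [136.94, 136.94, 172.46, 180, 180, 180].

INTERFACE

Orientations are given as [roll, pitch, yaw] about the fixed x, y, z axes, in that order (R = Rz(yaw) Ry(pitch) Rx(roll)).
In Python, from plant import ctrl gives the robot as it stands.
- The arm moves only by the tool apply_moves, never from a script. Its argument "targets" is a list of rows, each an object with "travel": the shift along the tool's x, y, z in mm, a list of three; "roll": the turn about the tool's z in degrees; "jaw": the finger opening in mm, from 0 to 87.6. In form: [{"travel": [tx, ty, tz], "roll": roll, "jaw": jaw}, ...]. A call has 1 to 10 rows; each row shifts and turns the commanded pose from where the row before left it, along the tool's axes as they then stand; what a row does not reach is not made up. A row lasts 1/10 s, in which the tool goes at most 50 mm and 8.59 degrees, less where a joint would pass 70% of its speed; a pose out of reach is approached as far as the arm can. A call with a gripper value outside its range is refused whole. The fingers move at their own pace and stop on an object; the grip force is fixed at half the most. Time passes only in rows, so rows that do not move let the fingers close. It gives the time, the measured TCP pose, the force, the opening and the grip force at its end, in the units of the state.
- ctrl.get_obs(): the state, without advancing time (a new reading comes with each control period).
- ctrl.snapshot(name): name is "scene" or "top" or "wrist"; returns the picture (400x640x3 uint8, red, green, blue); there is no depth.
- ctrl.calibration(name): a dict with "K" (3x3 intrinsics, pixels), "extrinsics" (4x4, takes a point from camera to world coordinates); the wrist camera has in their place "hand_eye" (4x4, takes a point from camera to tool coordinates, whose origin is the TCP and whose axes are the flange's). Camera axes: x right, y down, z forward; pixel columns grow to the right and rows downward; lengths in m; the calibration is good to about 2 mm. A picture is of the moment at which its call begins: read the wrist's pose just before it. calibration takes no time and is no camera call.
- ctrl.close_job(): hands the job in; it is judged then, once.
The state is a dict: "clock": time; "joint_pos": joint angles; "qvel": joint speeds; "tau": joint torques, N m; "tool_pos": TCP position; "orientation": TCP orientation; "force": force on the tool from outside, world axes, zero at the start; "moment": the same for the moment, N m; "opening": finger opening in m; "gripper_force": force on a finger pad.
Only numpy, scipy, OpenCV 4.12 (cv2) and the standard library are available. Lean on these libraries where they do the work, as an engineer would, in place of code of your own. Each camera call takes 0.05 s, during which the arm holds its last target. There are 200 camera calls.

## Working session

There is one attempt and no reset: what is moved stays moved. The work goes in short steps, Python scripts to look and compute and a tool call to move; the robot and the scene stay as the last step left them, time stands still between calls to the robot, and variables do not carry over. Pictures are saved under pics/ and viewed, at most 14 in all, crops included, and the job is handed in when it is done.

Besides the shell and the picture viewer there is one more tool, called after "Request:" by a JSON object that holds its "fn" and its "kwargs", one argument or row to a line. apply_moves: Moves the arm, as the interface text tells. Its arguments: {"type":"object","properties":{"targets":{"type":"array","items":{"type":"object","properties":{"travel":{"type":"array","items":{"type":"number"}},"roll":{"type":"number"},"jaw":{"type":"number"}}}}},"required":["targets"]}

```bash
ls; mkdir -p pics
python3 - <<'E'
from plant import ctrl
import cv2,numpy as np
np.set_printoptions(precision=4,suppress=True)
print(ctrl.get_obs())
for n in("scene","top","wrist"):
    c=ctrl.calibration(n);print(n,c)
    im=ctrl.snapshot(n);cv2.imwrite(f"pics/{n}0.png",im[:,:,::-1])
E
```

```text
pics
{'clock': 0.0, 'joint_pos': array([-58.8354,  20.5904,   0.6342,  -0.0187, -70.1355, -16.5064]), 'qvel': array([ 0.0274,  0.0285,  0.0119,  0.0938, -0.0113,  0.0222]), 'tau': array([  0.0029, -58.272 ,  29.3063,   6.9976,   0.0067,  -0.0002]), 'tool_pos': array([ 0.1707, -0.6526,  0.2476]), 'orientation': array([ 179.9071,   -0.0092, -165.3481]), 'force': array([-0.2753,  0.0582,  0.3191]), 'moment': array([-0.0403,  0.022 ,  0.0503]), 'gripper_force': 0.0, 'opening': 0.08755926607459517}
scene {'K': array([[479.8365,   0.    , 320.606 ],
       [  0.    , 479.8365, 203.387 ],
       [  0.    ,   0.    ,   1.    ]]), 'extrinsics': array([[ 0.6308,  0.5318, -0.565 ,  1.2613],
       [ 0.7758, -0.4159,  0.4746, -0.5876],
       [ 0.0174, -0.7377, -0.6749,  0.9262],
       [ 0.    ,  0.    ,  0.    ,  1.    ]])}
top {'K': array([[466.0547,   0.    , 322.686 ],
       [  0.    , 466.0547, 204.5742],
       [  0.    ,   0.    ,   1.    ]]), 'extrinsics': array([[ 0.0139, -0.9949,  0.0996,  0.3928],
       [-0.9999, -0.0146, -0.006 ,  0.0136],
       [ 0.0074, -0.0995, -0.995 ,  1.2946],
       [ 0.    ,  0.    ,  0.    ,  1.    ]])}
wrist {'K': array([[321.2517,   0.    , 314.5277],
       [  0.    , 321.2517, 200.3211],
       [  0.    ,   0.    ,   1.    ]]), 'hand_eye': array([[ 0.0001, -0.9587, -0.2845,  0.0771],
       [ 1.    ,  0.0003, -0.0007, -0.0004],
       [ 0.0008, -0.2845,  0.9587, -0.1358],
       [ 0.    ,  0.    ,  0.    ,  1.    ]])}
```

View pics/top0.png

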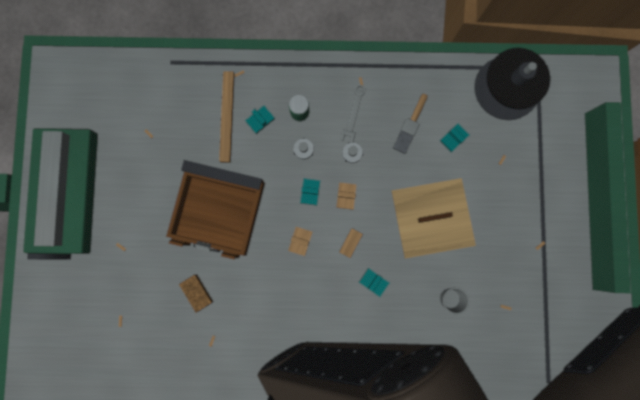

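View pics/scene0.png

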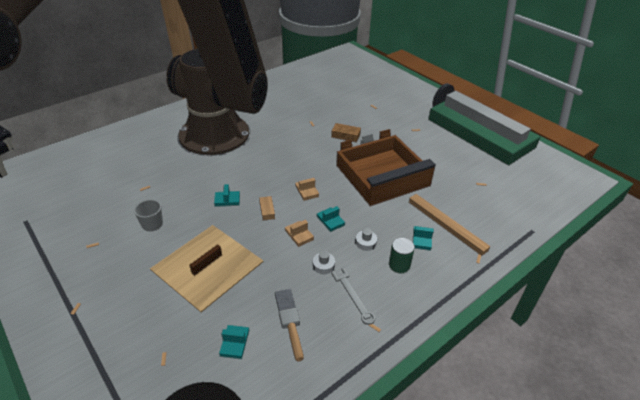

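Top view: box (215,212), lid (435,218), heads at (303,148) and (352,152), orange push blocks at (347,196) and (300,241), plain bar (351,243) probably the offcut. There are turquoise look-alikes at (260,119), (310,192), (374,282) and (455,137). I'll confirm in one enlarged crop.

Run:
```python
import cv2,numpy as np
t=cv2.imread("pics/top0.png")[120:270,270:390];s=cv2.imread("pics/scene0.png")[160:290,230:430]
a=cv2.resize(t,None,fx=3.2,fy=3.2,interpolation=cv2.INTER_CUBIC);b=cv2.resize(s,None,fx=2,fy=2,interpolation=cv2.INTER_CUBIC)
o=np.zeros((480,790,3),np.uint8);o[:480,:384]=a[:480,:384];o[:260,388:788]=b
o=cv2.convertScaleAbs(o,alpha=1.5);cv2.imwrite("pics/crop1.png",o)
```

```text
(no output)
```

View pics/crop1.png

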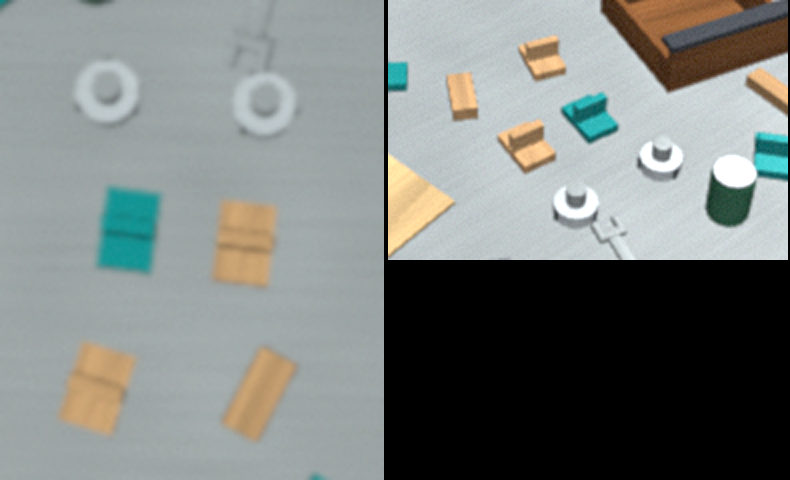

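The crop shows two white heads, two orange ribbed push blocks, a plain rib-less bar (the offcut, top px (351,243)) and a turquoise look-alike. So the job is 2 heads plus the orange blocks at (347,196) and (300,241); every turquoise one stays. Next I measure from the two fixed cameras.

```bash
cat > h.py <<'E'
import cv2,numpy as np
from scipy.spatial.transform import Rotation as R
from plant import ctrl
np.set_printoptions(precision=1,suppress=True)
def toolT(o=None):
    o=o or ctrl.get_obs();T=np.eye(4);T[:3,:3]=R.from_euler('xyz',o['orientation'],degrees=True).as_matrix();T[:3,3]=o['tool_pos'];return T
def cam(n):
    c=ctrl.calibration(n)
    return c['K'],(toolT()@c['hand_eye'] if n=='wrist' else c['extrinsics'])
def snap(n,f=None):
    c=cam(n);im=ctrl.snapshot(n)[:,:,::-1].copy()
    if f:cv2.imwrite('pics/'+f,im)
    return c,im
def ray(c,p):
    K,E=c;d=E[:3,:3]@np.linalg.inv(K)@[p[0],p[1],1];return E[:3,3],d/np.linalg.norm(d)
def plane(c,p,z):
    o,d=ray(c,p);return (o+d*(z-o[2])/d[2])
def tri(c1,p1,c2,p2):
    o1,d1=ray(c1,p1);o2,d2=ray(c2,p2)
    s=np.linalg.lstsq(np.c_[d1,-d2],o2-o1,rcond=None)[0]
    a,b=o1+s[0]*d1,o2+s[1]*d2;return (a+b)/2,np.linalg.norm(a-b)
def proj(c,P):
    K,E=c;q=np.linalg.inv(E)@[*P,1];q=K@q[:3];return q[:2]/q[2]
def blobs(im,lo,hi,amin=60):
    m=cv2.inRange(cv2.cvtColor(im,cv2.COLOR_BGR2HSV),lo,hi)
    m=cv2.morphologyEx(m,cv2.MORPH_OPEN,np.ones((3,3)))
    cs=cv2.findContours(m,cv2.RETR_EXTERNAL,cv2.CHAIN_APPROX_NONE)[0]
    return [c for c in cs if cv2.contourArea(c)>amin]
def cen(c):
    M=cv2.moments(c);return np.array([M['m10'],M['m01']])/M['m00']
E
python3 - <<'E'
from h import *
for n in('top','scene'):
    im=cv2.imread(f'pics/{n}0.png');hs=cv2.cvtColor(im,cv2.COLOR_BGR2HSV)
    P={'top':[(347,190),(300,241),(303,141),(303,148),(351,243),(215,212),(190,168),(435,235),(215,250)],'scene':[(300,238),(307,188),(323,265),(324,258),(265,207),(375,165),(205,285)]}[n]
    print(n,[(p,hs[p[1],p[0]].tolist()) for p in P])
    c=cam(n)
    for nm,lo,hi in(('orange',(8,90,120),(20,200,255)),('white',(0,0,190),(180,40,255)),('wood',(3,90,30),(25,255,255)),('lid',(12,60,120),(25,160,255))):
        for b in blobs(im,lo,hi,100):
            r=cv2.minAreaRect(b);print(nm,cen(b),cv2.contourArea(b),np.array(r[1]),r[2],plane(c,cen(b),.02)*1000)
E
```

```text
top [((347, 190), [17, 110, 130]), ((300, 241), [16, 111, 131]), ((303, 141), [94, 16, 130]), ((303, 148), [90, 14, 110]), ((351, 243), [16, 109, 122]), ((215, 212), [14, 149, 89]), ((190, 168), [105, 29, 53]), ((435, 235), [19, 101, 139]), ((215, 250), [105, 9, 58])]
orange [350.6 242.3] 241.5 [11.2 25.5] 26.56505012512207 [418.  -71.8  20. ]
orange [299.7 241. ] 311.0 [16.3 23.7] 17.354022979736328 [419.7  67.3  20. ]
orange [345.2 202.6] 118.5 [ 9. 15.] 90.0 [526.7 -55.9  20. ]
orange [346.9 190.1] 161.0 [12. 15.] 90.0 [561.3 -60.3  20. ]
orange [432.9 217.8] 4495.0 [66.8 70.5] 79.69515228271484 [ 488.1 -297.3   20. ]
orange [225.1 117.7] 522.0 [ 7.7 87.3] 2.4540317058563232 [760.4 282.2  20. ]
wood [195.5 292.9] 553.5 [32.2 18.7] 59.036251068115234 [276.4 344.9  20. ]
wood [350.5 242.6] 249.5 [11.2 25.5] 26.56505012512207 [417.2 -71.4  20. ]
wood [299.9 240.8] 336.5 [16.3 23.7] 17.354022979736328 [420.1  66.7  20. ]
wood [346.  195.6] 326.0 [23. 16.] 90.0 [546.2 -58.2  20. ]
wood [432.9 217.8] 4498.0 [66.8 70.5] 79.69515228271484 [ 488.2 -297.3   20. ]
wood [214.  213.9] 5343.5 [
[... 1716 characters left out ...]
81.5 269.9  20. ]
wood [307.  188.5] 275.0 [18.7 18.9] 75.96376037597656 [428.9  58.9  20. ]
wood [377.5 164.1] 3939.5 [110.5  67.7] 42.51044845581055 [471.5 300.9  20. ]
wood [508.8 110.3] 3357.5 [288.4  27.4] 29.357755661010742 [534.8 896.4  20. ]
wood [176.3  26.8] 1010.0 [57.3 21. ] 77.47119140625 [-846.2  287.    20. ]
lid [295.7 340.6] 188.0 [34.8  7.1] 77.47119140625 [ 805.8 -265.2   20. ]
lid [302.5 236.1] 131.0 [ 9.4 17. ] 63.43495178222656 [571.4 -67.   20. ]
lid [206.  266.8] 4776.5 [65.  91.6] 51.009010314941406 [ 508.3 -314.1   20. ]
lid [266.5 205.2] 189.0 [17.8 12.2] 80.53767395019531 [415.6 -73.4  20. ]
lid [450.7 222.7] 604.5 [91.5  7.9] 35.83765411376953 [778.8 277.5  20. ]
```

Request:
{"fn": "apply_moves", "kwargs": {
  "targets": [
    {"travel":[0,0,0],"roll":7.3,"jaw":87},
    {"travel":[0,0,0],"roll":7.3,"jaw":87},
    {"travel":[-22,42,0],"roll":0,"jaw":87},
    {"travel":[-25,42,0],"roll":0,"jaw":87},
    {"travel":[-25,42,0],"roll":0,"jaw":87},
    {"travel":[-25,42,0],"roll":0,"jaw":87},
    {"travel":[-25,42,0],"roll":0,"jaw":87},
    {"travel":[-25,42,0],"roll":0,"jaw":87},
    {"travel":[-25,42,0],"roll":0,"jaw":87},
    {"travel":[-25,42,0],"roll":0,"jaw":87}
  ]
}}

```text
clock: 1.15
tool_pos: [0.3679, -0.315, 0.2487]
orientation: [-180.0, 0.0, -180.0]
force: [1.5, -0.1, 0.3]
opening: 0.0867
gripper_force: 0.0
```

Request:
{"fn": "apply_moves", "kwargs": {
  "targets": [
    {"travel":[-25,42,0],"roll":0,"jaw":87},
    {"travel":[-25,42,0],"roll":0,"jaw":87},
    {"travel":[-25,42,0],"roll":0,"jaw":87},
    {"travel":[-25,42,0],"roll":0,"jaw":87},
    {"travel":[-25,42,-20],"roll":0,"jaw":87},
    {"travel":[-25,42,-20],"roll":0,"jaw":87},
    {"travel":[-25,42,-20],"roll":0,"jaw":87},
    {"travel":[0,0,0],"roll":0,"jaw":87}
  ]
}}

```text
clock: 1.95
tool_pos: [0.5414, -0.0254, 0.3073]
orientation: [180.0, 0.2, -179.7]
force: [-0.4, -0.2, -0.3]
opening: 0.0872
gripper_force: 0.0
```

Run:
```python
from h import *
o=ctrl.get_obs();print(o['clock'],o['tool_pos']*1000,o['orientation'])
snap('wrist','w1.png')
```

```text
1.95 [541.4 -25.4 307.3] [ 180.     0.2 -179.7]
```

View pics/w1.png

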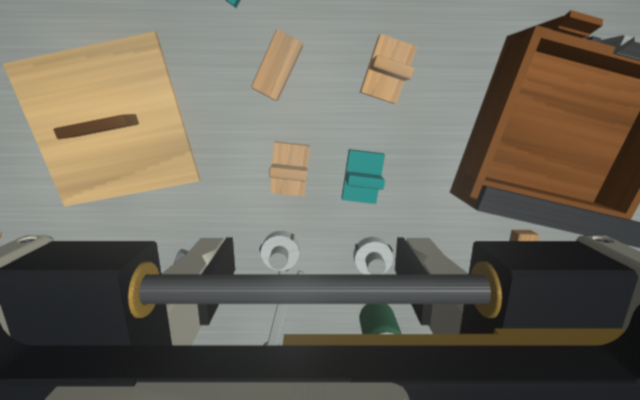

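The wrist view shows the lid (105,118), offcut (278,65), push B (390,68), push A (290,168), turquoise (363,177), heads (280,250) and (374,257), and the box on the right. I'll take a second wrist place further back and lower so I can triangulate.

Request:
{"fn": "apply_moves", "kwargs": {
  "targets": [
    {"travel":[40,-10,10],"roll":0,"jaw":87},
    {"travel":[40,-10,20],"roll":0,"jaw":87},
    {"travel":[0,0,0],"roll":0,"jaw":87},
    {"travel":[0,0,0],"roll":0,"jaw":87}
  ]
}}

```text
clock: 2.4
tool_pos: [0.4568, -0.0504, 0.2751]
orientation: [-180.0, -0.0, -180.0]
force: [1.9, -0.8, 0.4]
opening: 0.0869
gripper_force: 0.0
```

Run:
```python
from h import *
import json
c,im=snap('wrist','w2.png');np.savez('w2c.npz',K=c[0],E=c[1]);print(c[1][:3,3]*1000)
g=cv2.imread('pics/w1.png')
a=cv2.resize(g[25:285,255:425],None,fx=2.3,fy=2.3,interpolation=cv2.INTER_CUBIC)
b=cv2.resize(im[25:285,245:415],None,fx=2.3,fy=2.3,interpolation=cv2.INTER_CUBIC)
cv2.imwrite('pics/crop2.png',np.hstack([a,b]))
```

```text
[379.9 -50.9 410.9]
```

View pics/crop2.png

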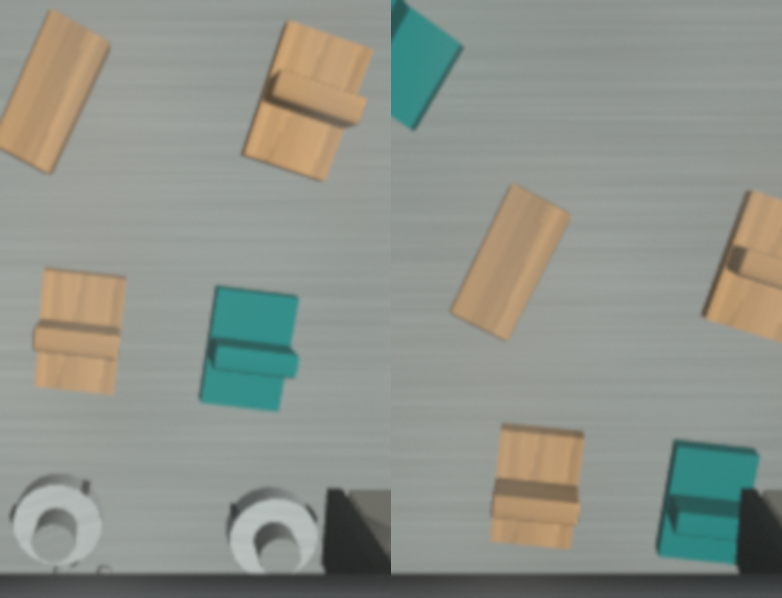

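Run:
```python
from h import *
w=np.load('w2c.npz');c2=(w['K'],w['E'])
E1=np.eye(4);E1[:3,:3]=R.from_euler('xyz',[180,.1,-179.8],degrees=True).as_matrix();E1[:3,3]=[.5414,-.0254,.3073]
cc=ctrl.calibration('wrist');c1=(cc['K'],E1@cc['hand_eye']);s=cam('scene')
for n,a,b,k in(('A',(288.3,174.3),c2,(307.8,245.4)),('A',(288.3,174.3),s,(299,226.5)),('B',(393.7,67.6),s,(307,182)),('h0',(278.9,259.8),s,(324,254)),('h1',(375.9,264.6),s,(366.5,233))):
    p,e=tri(c1,a,b,k);z=.042 if n in'AB' else .044
    print(n,p*1000,e*1000,'plane',plane(c1,a,z)*1000)
u=lambda x,y:(255+x/2.3,25+y/2.3)
for n,p,q in(('A',(35,339),(119,347)),('B',(275,84),(362,111)),('Alen',(85,271),(76,391))):
    d=(plane(c1,u(*q),.042)-plane(c1,u(*p),.042))*1000;print(n,d,np.degrees(np.arctan2(d[1],d[0])))
# box: rim corner segmentation in w1 for yaw
```

```text
A [550.9 -59.8  35.9] 0.2590749370190625 plane [549.6 -59.4  42. ]
A [550.4 -60.9  35.1] 2.1917736298696604 plane [549.6 -59.4  42. ]
B [422.   65.5  36.9] 2.0982374225090306 plane [423.1  65.3  42. ]
h0 [669.2 -75.   42.6] 0.8815758129973876 plane [668.8 -74.5  44. ]
h1 [678.3  59.6  38.1] 1.3998387189953467 plane [675.6  59.   44. ]
A [ 4.3 46.4  0. ] 84.65504302855138
B [12.5 44.8  0. ] 74.4211370049293
Alen [67.  -6.2  0. ] -5.270696223296342
```

Heights come out at 36–43 mm against the 42/44 given, which is consistent within pixel error. Now I look over the box.

Request:
{"fn": "apply_moves", "kwargs": {
  "targets": [
    {"travel":[-8,42,-19],"roll":0,"jaw":87},
    {"travel":[-8,44,-17],"roll":0,"jaw":87},
    {"travel":[-8,44,-17],"roll":0,"jaw":87},
    {"travel":[-8,44,-17],"roll":0,"jaw":87},
    {"travel":[-8,44,-17],"roll":0,"jaw":87},
    {"travel":[-8,44,-17],"roll":0,"jaw":87},
    {"travel":[-8,44,-17],"roll":0,"jaw":87},
    {"travel":[-9,44,-14],"roll":0,"jaw":87},
    {"travel":[0,0,0],"roll":0,"jaw":87},
    {"travel":[0,0,0],"roll":0,"jaw":87}
  ]
}}

```text
clock: 3.45
tool_pos: [0.5236, 0.3021, 0.4095]
orientation: [-180.0, -0.0, -179.9]
force: [0.0, -0.4, -1.0]
opening: 0.0871
gripper_force: 0.0
```

Run:
```python
from h import *
print(ctrl.get_obs()['joint_pos'])
c,im=snap('wrist','w3.png');np.savez('w3c.npz',K=c[0],E=c[1])
b=cv2.resize(im[0:260,150:500],None,fx=2.2,fy=2.2,interpolation=cv2.INTER_CUBIC)
cv2.imwrite('pics/crop3.png',cv2.convertScaleAbs(b,alpha=1.4))
```

```text
[  48.5   10.6    7.6   -0.   -87.  -138.4]
```

View pics/crop3.png

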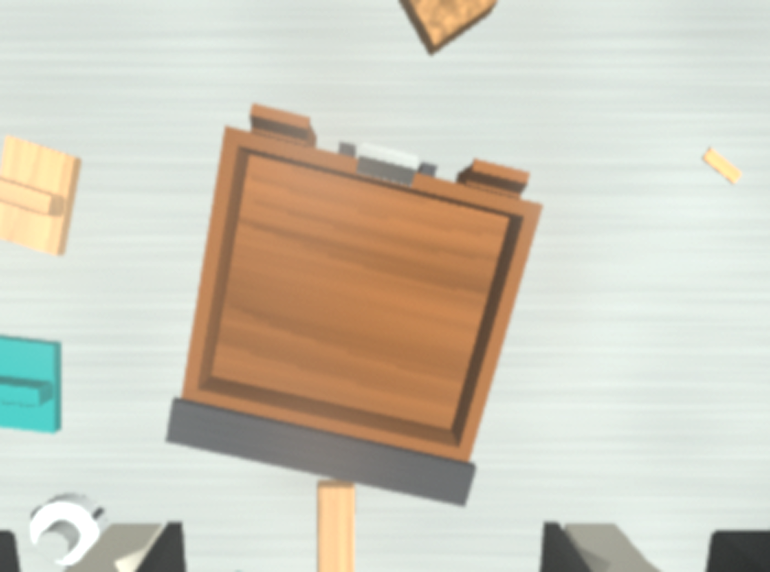

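Run:
```python
from h import *
w=np.load('w3c.npz');c=(w['K'],w['E']);print(c[1][:3,3]*1000)
P=lambda x,y,z:(plane(c,(150+x/2.2,y/2.2),z/1000)*1000)
nl,nr=P(226,127,56),P(541,204,56)
print('near',nl,nr,np.linalg.norm(nl-nr),np.degrees(np.arctan2(*(nr-nl)[[1,0]])))
for z in(73,83):
  ll,lr=P(177,399,z),P(475,463,z);print('lip',z,ll,lr,np.linalg.norm(ll-lr),np.degrees(np.arctan2(*(lr-ll)[[1,0]])))
ol,orr=P(166,440,83),P(466,505,83);print('lipout',ol,orr,np.degrees(np.arctan2(*(orr-ol)[[1,0]])))
fl,fr=P(211,377,6),P(453,430,6);print('floorfar',fl,fr,np.linalg.norm(fl-fr),np.degrees(np.arctan2(*(fr-fl)[[1,0]])))
il,ir=P(246,148,56),P(523,213,56);print('innear',il,ir,np.linalg.norm(il-ir))
m=(nl+nr)/2;th=np.radians(np.degrees(np.arctan2(*(nr-nl)[[1,0]]))-90)
ax=np.array([np.cos(th),np.sin(th)]);ay=np.array([-ax[1],ax[0]])
print('origin from near',m[:2]+92*ax)
for q in(ll,lr,fl,fr,il,ir,ol,orr):
  d=q[:2]-(m[:2]+92*ax);print(d@ax,d@ay)
# side walls outer
im=cv2.imread('pics/w3.png')
# two-view height of near corners via scene
import itertools
```

```text
[446.8 301.6 545.3]
near [383. 214.  56.] [429.2 418.5  56. ] 209.62684917331094 77.26365708638205
lip 73 [557.1 174.4  73. ] [602.8 380.8  73. ] 211.34562407605006 77.52865440357924
lip 83 [554.8 177.1  83. ] [599.5 379.1  83. ] 206.8711290031031 77.52865440357922
lipout [583.5 167.5  83. ] [630.5 374.3  83. ] 77.19632213223719
floorfar [555.2 184.    6. ] [597.4 373.3   6. ] 193.90994658402997 77.4317765235039
innear [395.5 226.2  56. ] [434.9 407.   56. ] 185.06219095094386
origin from near [495.9 295.9]
83.67767545585943 -102.9089965789438
82.72088423648857 103.95991980430858
82.58310995071642 -96.07677863277077
82.01413288871626 97.83233319368331
-82.56939625612985 -90.1576668612347
-83.96543372337395 94.89925843191303
113.78075024683194 -105.92514251056393
114.02990232385729 106.07999033163978
```

The box measures consistently: origin about (496,296) mm, yaw -12.6°, rim width 210 and lip at z 73 width 211 (212 expected). I fetch push B first.

Request:
{"fn": "apply_moves", "kwargs": {
  "targets": [
    {"travel":[12.5,-29.6,32.5],"roll":0,"jaw":70},
    {"travel":[12.5,-29.6,32.5],"roll":0,"jaw":70},
    {"travel":[12.5,-29.6,32.5],"roll":0,"jaw":70},
    {"travel":[12.5,-29.6,32.5],"roll":0,"jaw":70},
    {"travel":[12.5,-29.6,32.5],"roll":0,"jaw":70},
    {"travel":[12.5,-29.6,32.5],"roll":0,"jaw":70},
    {"travel":[12.5,-29.6,32.5],"roll":0,"jaw":70},
    {"travel":[12.5,-29.6,32.5],"roll":0,"jaw":70}
  ]
}}

```text
clock: 4.3
tool_pos: [0.4222, 0.0615, 0.1498]
orientation: [180.0, 0.1, 180.0]
force: [1.0, 0.2, -0.3]
opening: 0.0696
gripper_force: 0.0
```

Request:
{"fn": "apply_moves", "kwargs": {
  "targets": [
    {"travel":[0,0,0],"roll":-8.3,"jaw":70},
    {"travel":[0,0,0],"roll":-8.3,"jaw":70},
    {"travel":[0,0,0],"roll":-8.3,"jaw":70},
    {"travel":[0,0,0],"roll":-8.3,"jaw":70},
    {"travel":[0,0,0],"roll":-8.3,"jaw":70},
    {"travel":[0,0,0],"roll":-8.3,"jaw":70},
    {"travel":[0,0,0],"roll":-8.3,"jaw":70},
    {"travel":[0,0,0],"roll":-8.3,"jaw":70},
    {"travel":[0,0,0],"roll":-8.0,"jaw":70},
    {"travel":[0,0,0],"roll":0,"jaw":70}
  ]
}}

```text
clock: 5.3
tool_pos: [0.423, 0.0628, 0.1507]
orientation: [-180.0, 0.0, -105.5]
force: [-0.4, 0.0, -0.3]
opening: 0.0699
gripper_force: 0.0
```

```bash
cat >> h.py <<'E'
def go(x,y,z,yaw=None):
    """travel (mm) and roll from the present pose to a world pose (roll is done after the travel)"""
    o=ctrl.get_obs();T=toolT(o);t=T[:3,:3].T@(np.array([x,y,z])-T[:3,3]*1000)
    r=None if yaw is None else (o['orientation'][2]-yaw+180)%360-180
    print('clock %.1f'%o['clock'],'pos',o['tool_pos']*1000,'yaw %.1f'%o['orientation'][2],'| travel',t,'n',np.linalg.norm(t)/48,'roll',r,'j6 %.0f'%o['joint_pos'][5])
E
python3 - <<'E'
from h import *
go(423,65.5,40,-105.6)
E
```

```text
clock 5.3 pos [423.   62.8 150.7] yaw -105.5 | travel [ -2.6   0.8 110.7] n 2.3069101683671076 roll 0.10153709221617646 j6 -51
```

Request:
{"fn": "apply_moves", "kwargs": {
  "targets": [
    {"travel":[-2.6,0.8,40],"roll":0,"jaw":70},
    {"travel":[0,0,40],"roll":0,"jaw":70},
    {"travel":[0,0,20],"roll":0,"jaw":70},
    {"travel":[0,0,10.7],"roll":0,"jaw":70},
    {"travel":[0,0,0],"roll":0,"jaw":10},
    {"travel":[0,0,0],"roll":0,"jaw":10},
    {"travel":[0,0,0],"roll":0,"jaw":10},
    {"travel":[0,0,0],"roll":0,"jaw":10},
    {"travel":[0,0,0],"roll":0,"jaw":10},
    {"travel":[0,0,0],"roll":0,"jaw":10}
  ]
}}

```text
clock: 6.3
tool_pos: [0.4232, 0.0666, 0.0401]
orientation: [-180.0, 0.0, -105.6]
force: [-0.1, -0.2, 0.9]
opening: 0.0272
gripper_force: 0.0
```

Run:
```python
from h import *
o=ctrl.get_obs();print(o['opening'],o['gripper_force'],o['force']);go(525.6,238.3,160,-12.6)
```

```text
0.027234185691845637 0.0 [-0.1 -0.2  0.9]
clock 6.3 pos [423.2  66.6  40.1] yaw -105.6 | travel [-193.   -52.7 -119.7] n 4.8564545119731255 roll -92.95461515936698 j6 -51
```

Request:
{"fn": "apply_moves", "kwargs": {
  "targets": [
    {"travel":[0,0,0],"roll":0,"jaw":10},
    {"travel":[0,0,0],"roll":0,"jaw":10},
    {"travel":[0,0,0],"roll":0,"jaw":10},
    {"travel":[0,0,0],"roll":0,"jaw":10},
    {"travel":[0,0,-10],"roll":0,"jaw":10},
    {"travel":[0,0,-15],"roll":0,"jaw":10},
    {"travel":[0,0,-20],"roll":0,"jaw":10},
    {"travel":[0,0,-30],"roll":0,"jaw":10},
    {"travel":[0,0,-25],"roll":0,"jaw":10},
    {"travel":[0,0,-20],"roll":0,"jaw":10}
  ]
}}

```text
clock: 7.3
tool_pos: [0.4231, 0.0664, 0.1618]
orientation: [-179.9, 0.1, -105.5]
force: [0.9, 0.4, -2.0]
opening: 0.0138
gripper_force: 29.9
```

Request:
{"fn": "apply_moves", "kwargs": {
  "targets": [
    {"travel":[0,0,0],"roll":-8.5,"jaw":10},
    {"travel":[0,0,0],"roll":-8.5,"jaw":10},
    {"travel":[0,0,0],"roll":-8.5,"jaw":10},
    {"travel":[0,0,0],"roll":-8.5,"jaw":10},
    {"travel":[0,0,0],"roll":-8.5,"jaw":10},
    {"travel":[0,0,0],"roll":-8.5,"jaw":10},
    {"travel":[0,0,0],"roll":-8.5,"jaw":10},
    {"travel":[0,0,0],"roll":-8.5,"jaw":10},
    {"travel":[0,0,0],"roll":-8.5,"jaw":10},
    {"travel":[0,0,0],"roll":-8.5,"jaw":10}
  ]
}}

```text
clock: 8.3
tool_pos: [0.4227, 0.0662, 0.1601]
orientation: [-180.0, 0.0, -20.2]
force: [-0.0, -0.5, -0.9]
opening: 0.014
gripper_force: 29.9
```

Request:
{"fn": "apply_moves", "kwargs": {
  "targets": [
    {"travel":[0,0,0],"roll":-8.0,"jaw":10},
    {"travel":[0,0,0],"roll":0,"jaw":10}
  ]
}}

```text
clock: 8.5
tool_pos: [0.4228, 0.0663, 0.1601]
orientation: [-180.0, 0.0, -12.4]
force: [-0.1, 0.9, -1.9]
opening: 0.0138
gripper_force: 29.9
```

Run:
```python
from h import *
o=ctrl.get_obs();print(o['opening'],o['gripper_force'],o['force']);go(525.6,238.3,160,-12.6)
snap('top','t1.png')
```

```text
0.013833501207774622 29.92261826992035 [-0.1  0.9 -1.9]
clock 8.5 pos [422.8  66.3 160.1] yaw -12.4 | travel [  63.4 -190.1    0.1] n 4.174321079939151 roll 0.168693304243817 j6 42
```

Request:
{"fn": "apply_moves", "kwargs": {
  "targets": [
    {"travel":[12.7,-38,0],"roll":0.2,"jaw":10},
    {"travel":[12.7,-38,0],"roll":0,"jaw":10},
    {"travel":[12.7,-38,0],"roll":0,"jaw":10},
    {"travel":[12.7,-38,0],"roll":0,"jaw":10},
    {"travel":[12.6,-38,0],"roll":0,"jaw":10},
    {"travel":[0,0,0],"roll":0,"jaw":10},
    {"travel":[0,0,35],"roll":0,"jaw":10},
    {"travel":[0,0,35],"roll":0,"jaw":10},
    {"travel":[0,0,25],"roll":0,"jaw":10},
    {"travel":[0,0,0],"roll":0,"jaw":10}
  ]
}}

```text
clock: 9.55
tool_pos: [0.5244, 0.236, 0.0613]
orientation: [179.7, 0.3, -13.0]
force: [0.3, 0.0, -1.7]
opening: 0.0137
gripper_force: 29.9
```

Request:
{"fn": "apply_moves", "kwargs": {
  "targets": [
    {"travel":[0,0,10],"roll":0,"jaw":10},
    {"travel":[0,0,6],"roll":0,"jaw":10},
    {"travel":[0,0,2],"roll":0,"jaw":10},
    {"travel":[0,0,0],"roll":0,"jaw":10}
  ]
}}

```text
clock: 9.95
tool_pos: [0.5268, 0.238, 0.0472]
orientation: [-180.0, -0.0, -12.8]
force: [-0.4, 0.4, -1.6]
opening: 0.014
gripper_force: 29.9
```

Request:
{"fn": "apply_moves", "kwargs": {
  "targets": [
    {"travel":[0,0,1.5],"roll":0,"jaw":10},
    {"travel":[0,0,0],"roll":0,"jaw":10},
    {"travel":[0,0,0],"roll":0,"jaw":32},
    {"travel":[0,0,0],"roll":0,"jaw":32},
    {"travel":[0,0,0],"roll":0,"jaw":32},
    {"travel":[0,0,-20],"roll":0,"jaw":32},
    {"travel":[0,0,-35],"roll":0,"jaw":60},
    {"travel":[0,0,-45],"roll":0,"jaw":60}
  ]
}}

```text
clock: 10.75
tool_pos: [0.5255, 0.237, 0.1446]
orientation: [179.8, 0.2, -12.8]
force: [1.8, 1.4, 0.6]
opening: 0.0427
gripper_force: 0.0
```

Run:
```python
from h import *
go(549.6,-59.4,150,-95.3)
c,im=snap('top','t2.png')
for nm,lo,hi in(('wood',(3,90,60),(25,140,255)),('gray',(80,0,112),(110,25,255))):
  for b in blobs(im,lo,hi,60):
    if 280<cen(b)[0]<370 and 130<cen(b)[1]<255: print(nm,cen(b),cv2.contourArea(b),cv2.minAreaRect(b)[1:],plane(c,cen(b),.02)*1000)
```

```text
clock 10.8 pos [525.5 237.  144.6] yaw -12.8 | travel [ 88.9 283.8  -4.7] n 6.195727782718464 roll 82.54120900312819 j6 34
wood [350.5 242.6] 249.5 ((11.180339813232422, 25.491174697875977), 26.56505012512207) [417.3 -71.4  20. ]
wood [346.1 195.6] 329.5 ((15.721588134765625, 23.681886672973633), 5.710592269897461) [546.  -58.2  20. ]
```

Request:
{"fn": "apply_moves", "kwargs": {
  "targets": [
    {"travel":[12.7,40.5,-5],"roll":0,"jaw":70},
    {"travel":[12.7,40.5,0],"roll":0,"jaw":70},
    {"travel":[12.7,40.5,0],"roll":0,"jaw":70},
    {"travel":[12.7,40.5,0],"roll":0,"jaw":70},
    {"travel":[12.7,40.5,0],"roll":0,"jaw":70},
    {"travel":[12.7,40.5,0],"roll":0,"jaw":70},
    {"travel":[12.7,40.8,0],"roll":0,"jaw":70}
  ]
}}

```text
clock: 11.5
tool_pos: [0.5507, -0.0602, 0.1503]
orientation: [-180.0, -0.0, -12.7]
force: [-0.1, 0.2, -0.5]
opening: 0.07
gripper_force: 0.0
```

Request:
{"fn": "apply_moves", "kwargs": {
  "targets": [
    {"travel":[0,0,0],"roll":8.25,"jaw":70},
    {"travel":[0,0,0],"roll":8.25,"jaw":70},
    {"travel":[0,0,0],"roll":8.25,"jaw":70},
    {"travel":[0,0,0],"roll":8.25,"jaw":70},
    {"travel":[0,0,0],"roll":8.25,"jaw":70},
    {"travel":[0,0,0],"roll":8.25,"jaw":70},
    {"travel":[0,0,0],"roll":8.25,"jaw":70},
    {"travel":[0,0,0],"roll":8.25,"jaw":70},
    {"travel":[0,0,0],"roll":8.25,"jaw":70},
    {"travel":[0,0,0],"roll":8.25,"jaw":70}
  ]
}}

```text
clock: 12.5
tool_pos: [0.5507, -0.0586, 0.1501]
orientation: [-180.0, 0.0, -95.6]
force: [0.6, -0.4, -0.2]
opening: 0.0698
gripper_force: 0.0
```

Run:
```python
from h import *
go(549.6,-59.4,40,-95.3)
```

```text
clock 12.5 pos [550.7 -58.6 150.1] yaw -95.6 | travel [  0.9   1.  110.1] n 2.2932735973656495 roll -0.286892006667955 j6 -20
```

Request:
{"fn": "apply_moves", "kwargs": {
  "targets": [
    {"travel":[0.9,1,40],"roll":0,"jaw":70},
    {"travel":[0,0,40],"roll":0,"jaw":40},
    {"travel":[0,0,20],"roll":0,"jaw":40},
    {"travel":[0,0,10],"roll":0,"jaw":40},
    {"travel":[0,0,0],"roll":0,"jaw":10},
    {"travel":[0,0,0],"roll":0,"jaw":10},
    {"travel":[0,0,0],"roll":0,"jaw":10},
    {"travel":[0,0,0],"roll":0,"jaw":10},
    {"travel":[0,0,0],"roll":0,"jaw":10},
    {"travel":[0,0,0],"roll":0,"jaw":10}
  ]
}}

```text
clock: 13.5
tool_pos: [0.5502, -0.0593, 0.0411]
orientation: [-179.9, 0.0, -95.2]
force: [-1.7, 1.0, 6.4]
opening: 0.0137
gripper_force: 30.0
```

Request:
{"fn": "apply_moves", "kwargs": {
  "targets": [
    {"travel":[0,0,0],"roll":0,"jaw":10},
    {"travel":[0,0,-10],"roll":0,"jaw":10},
    {"travel":[0,0,-20],"roll":0,"jaw":10},
    {"travel":[0,0,-30],"roll":0,"jaw":10},
    {"travel":[0,0,-30],"roll":0,"jaw":10},
    {"travel":[0,0,-30],"roll":-8.3,"jaw":10},
    {"travel":[0,0,0],"roll":-8.3,"jaw":10},
    {"travel":[0,0,0],"roll":-8.3,"jaw":10},
    {"travel":[0,0,0],"roll":-8.3,"jaw":10},
    {"travel":[0,0,0],"roll":-8.3,"jaw":10}
  ]
}}

```text
clock: 14.5
tool_pos: [0.5494, -0.0594, 0.1608]
orientation: [-180.0, -0.0, -53.4]
force: [0.4, 0.3, -0.5]
opening: 0.0142
gripper_force: 30.0
```

Request:
{"fn": "apply_moves", "kwargs": {
  "targets": [
    {"travel":[0,0,0],"roll":-8.3,"jaw":10},
    {"travel":[0,0,0],"roll":-8.3,"jaw":10},
    {"travel":[0,0,0],"roll":-8.3,"jaw":10},
    {"travel":[0,0,0],"roll":-8.3,"jaw":10},
    {"travel":[0,0,0],"roll":-8.3,"jaw":10},
    {"travel":[0,0,0],"roll":0,"jaw":10}
  ]
}}

```text
clock: 15.1
tool_pos: [0.5494, -0.0594, 0.1606]
orientation: [-180.0, -0.0, -12.1]
force: [0.2, -0.4, -0.5]
opening: 0.0139
gripper_force: 30.0
```

Run:
```python
from h import *
go(547.4,335.9,160,-12.6)
```

```text
clock 15.1 pos [549.4 -59.4 160.6] yaw -12.1 | travel [ -85.  -386.     0.7] n 8.235375856115194 roll 0.47714035559042145 j6 64
```

Request:
{"fn": "apply_moves", "kwargs": {
  "targets": [
    {"travel":[-9.4,-42.9,0],"roll":0,"jaw":10},
    {"travel":[-9.4,-42.9,0],"roll":0,"jaw":10},
    {"travel":[-9.4,-42.9,0],"roll":0,"jaw":10},
    {"travel":[-9.4,-42.9,0],"roll":0,"jaw":10},
    {"travel":[-9.4,-42.9,0],"roll":0,"jaw":10},
    {"travel":[-9.4,-42.9,0],"roll":0,"jaw":10},
    {"travel":[-9.4,-42.9,0],"roll":0,"jaw":10},
    {"travel":[-9.5,-42.9,0],"roll":0,"jaw":10},
    {"travel":[-9.5,-42.9,0],"roll":0,"jaw":10},
    {"travel":[0,0,0],"roll":0.5,"jaw":10}
  ]
}}

```text
clock: 16.1
tool_pos: [0.5485, 0.3408, 0.16]
orientation: [-179.9, -0.0, -12.8]
force: [-1.2, -0.2, -0.8]
opening: 0.0139
gripper_force: 30.0
```

Request:
{"fn": "apply_moves", "kwargs": {
  "targets": [
    {"travel":[0,0,35],"roll":0,"jaw":10},
    {"travel":[0,0,35],"roll":0,"jaw":10},
    {"travel":[0,0,25],"roll":0,"jaw":10},
    {"travel":[0,0,10],"roll":0,"jaw":10},
    {"travel":[0,0,6],"roll":0,"jaw":10},
    {"travel":[0,0,3],"roll":0,"jaw":10},
    {"travel":[0,0,0],"roll":0,"jaw":10}
  ]
}}

```text
clock: 16.8
tool_pos: [0.5493, 0.3364, 0.0476]
orientation: [-179.9, -0.1, -12.8]
force: [-0.6, 0.1, -0.7]
opening: 0.0139
gripper_force: 30.0
```

Request:
{"fn": "apply_moves", "kwargs": {
  "targets": [
    {"travel":[0,0,1],"roll":0,"jaw":10},
    {"travel":[0,0,0],"roll":0,"jaw":10},
    {"travel":[0,0,0],"roll":0,"jaw":32},
    {"travel":[0,0,0],"roll":0,"jaw":32},
    {"travel":[0,0,0],"roll":0,"jaw":32},
    {"travel":[0,0,-20],"roll":0,"jaw":32},
    {"travel":[0,0,-35],"roll":0,"jaw":60},
    {"travel":[0,0,-45],"roll":0,"jaw":60},
    {"travel":[0,0,0],"roll":0,"jaw":60}
  ]
}}

```text
clock: 17.7
tool_pos: [0.5517, 0.3383, 0.1521]
orientation: [-179.5, -0.4, -12.7]
force: [1.4, 0.2, 1.3]
opening: 0.0504
gripper_force: 0.0
```

Run:
```python
from h import *
go(675.6,59,150,-12.6)
c,im=snap('top','t3.png');old=cv2.imread('pics/top0.png')
d=cv2.absdiff(im,old).max(2)
print('diff near heads',[int(d[y-12:y+12,x-12:x+12].max()) for x,y in((303,148),(352,152))])
```

```text
clock 17.7 pos [551.7 338.3 152.1] yaw -12.7 | travel [182.2 245.3   1.3] n 6.365787674211159 roll -0.07863439775351821 j6 28
diff near heads [13, 13]
```

Request:
{"fn": "apply_moves", "kwargs": {
  "targets": [
    {"travel":[26,35,0],"roll":0,"jaw":70},
    {"travel":[26,35,0],"roll":0,"jaw":70},
    {"travel":[26,35,0],"roll":0,"jaw":70},
    {"travel":[26,35,0],"roll":0,"jaw":70},
    {"travel":[26,35,0],"roll":0,"jaw":70},
    {"travel":[26,35,0],"roll":0,"jaw":70},
    {"travel":[26,35,0],"roll":0,"jaw":70},
    {"travel":[0,0,20],"roll":0,"jaw":70},
    {"travel":[0,0,0],"roll":0,"jaw":70}
  ]
}}

```text
clock: 18.65
tool_pos: [0.6703, 0.0548, 0.1215]
orientation: [179.9, 0.3, -12.9]
force: [-1.5, 0.5, -1.4]
opening: 0.07
gripper_force: 0.0
```

Run:
```python
from h import *
go(675.6,59,44.5,-12.6)
```

```text
clock 18.6 pos [670.3  54.8 121.5] yaw -12.9 | travel [ 4.6 -5.4 77. ] n 1.6110219840000246 roll -0.33401216902657893 j6 56
```

Request:
{"fn": "apply_moves", "kwargs": {
  "targets": [
    {"travel":[4,-4.5,30],"roll":0,"jaw":70},
    {"travel":[0,0,30],"roll":0,"jaw":70},
    {"travel":[0,0,12],"roll":0,"jaw":50},
    {"travel":[0,0,4],"roll":0,"jaw":40},
    {"travel":[0,0,0],"roll":0,"jaw":20},
    {"travel":[0,0,0],"roll":0,"jaw":20},
    {"travel":[0,0,0],"roll":0,"jaw":20},
    {"travel":[0,0,0],"roll":0,"jaw":20},
    {"travel":[0,0,0],"roll":0,"jaw":20},
    {"travel":[0,0,0],"roll":0,"jaw":20}
  ]
}}

```text
clock: 19.65
tool_pos: [0.6776, 0.0606, 0.0503]
orientation: [-180.0, -0.1, -12.7]
force: [-0.7, 1.7, 7.0]
opening: 0.0249
gripper_force: 30.0
```

Request:
{"fn": "apply_moves", "kwargs": {
  "targets": [
    {"travel":[0,0,-10],"roll":0,"jaw":20},
    {"travel":[0,0,-20],"roll":0,"jaw":20},
    {"travel":[0,0,-30],"roll":0,"jaw":20},
    {"travel":[0,0,-30],"roll":0,"jaw":20},
    {"travel":[0,0,-25],"roll":0,"jaw":20},
    {"travel":[0,0,0],"roll":0,"jaw":20},
    {"travel":[0,0,0],"roll":0,"jaw":20}
  ]
}}

```text
clock: 20.35
tool_pos: [0.6767, 0.0603, 0.1645]
orientation: [-180.0, -0.0, -12.8]
force: [0.4, -0.9, -3.4]
opening: 0.0251
gripper_force: 30.0
```

Run:
```python
from h import *
go(467.4,353.7,160,-12.6)
```

```text
clock 20.4 pos [676.7  60.3 164.5] yaw -12.8 | travel [-269.  -239.9    4.7] n 7.509312192252629 roll -0.16944504446087194 j6 56
```

Request:
{"fn": "apply_moves", "kwargs": {
  "targets": [
    {"travel":[-33.6,-30,0],"roll":0,"jaw":20},
    {"travel":[-33.6,-30,0],"roll":0,"jaw":20},
    {"travel":[-33.6,-30,0],"roll":0,"jaw":20},
    {"travel":[-33.6,-30,0],"roll":0,"jaw":20},
    {"travel":[-33.6,-30,0],"roll":0,"jaw":20},
    {"travel":[-33.6,-30,0],"roll":0,"jaw":20},
    {"travel":[-33.6,-30,0],"roll":0,"jaw":20},
    {"travel":[-33.6,-30,0],"roll":0,"jaw":20},
    {"travel":[0,0,0],"roll":0,"jaw":20},
    {"travel":[0,0,0],"roll":0,"jaw":20}
  ]
}}

```text
clock: 21.35
tool_pos: [0.4664, 0.3539, 0.1628]
orientation: [179.9, 0.1, -12.6]
force: [0.5, -0.4, -2.4]
opening: 0.0252
gripper_force: 30.0
```

Run:
```python
from h import *
go(467.4,353.7,59,-12.6);print(ctrl.get_obs()['opening'])
```

```text
clock 21.4 pos [466.4 353.9 162.8] yaw -12.6 | travel [  1.2  -0.2 103.8] n 2.162979559017546 roll -0.015303617394550884 j6 21
0.02519063977649329
```

Request:
{"fn": "apply_moves", "kwargs": {
  "targets": [
    {"travel":[1,0,35],"roll":0,"jaw":20},
    {"travel":[0,0,35],"roll":0,"jaw":20},
    {"travel":[0,0,25],"roll":0,"jaw":20},
    {"travel":[0,0,8],"roll":0,"jaw":20},
    {"travel":[0,0,0],"roll":0,"jaw":20},
    {"travel":[0,0,2],"roll":0,"jaw":20},
    {"travel":[0,0,0],"roll":0,"jaw":20}
  ]
}}

```text
clock: 22.05
tool_pos: [0.4695, 0.3539, 0.0604]
orientation: [-179.9, -0.1, -12.8]
force: [-0.9, -0.3, -4.0]
opening: 0.025
gripper_force: 30.0
```

Request:
{"fn": "apply_moves", "kwargs": {
  "targets": [
    {"travel":[0,0,2],"roll":0,"jaw":20},
    {"travel":[0,0,0],"roll":0,"jaw":20},
    {"travel":[0,0,2],"roll":0,"jaw":20},
    {"travel":[0,0,0],"roll":0,"jaw":20}
  ]
}}

```text
clock: 22.45
tool_pos: [0.469, 0.3538, 0.0563]
orientation: [-179.9, -0.0, -12.7]
force: [-1.9, -1.3, 6.1]
opening: 0.025
gripper_force: 30.0
```

Request:
{"fn": "apply_moves", "kwargs": {
  "targets": [
    {"travel":[0,0,0],"roll":0,"jaw":40},
    {"travel":[0,0,0],"roll":0,"jaw":40},
    {"travel":[0,0,0],"roll":0,"jaw":40},
    {"travel":[0,0,-20],"roll":0,"jaw":40},
    {"travel":[0,0,-35],"roll":0,"jaw":60},
    {"travel":[0,0,-45],"roll":0,"jaw":60},
    {"travel":[0,0,0],"roll":0,"jaw":60},
    {"travel":[0,0,0],"roll":0,"jaw":60}
  ]
}}

```text
clock: 23.25
tool_pos: [0.4691, 0.3541, 0.1565]
orientation: [-179.8, -0.1, -12.8]
force: [-0.3, -0.6, -0.5]
opening: 0.0593
gripper_force: 0.0
```

Run:
```python
from h import *
go(668.8,-74.5,150,-12.6)
c,im=snap('top','t4.png');old=cv2.imread('pics/top0.png')
d=cv2.absdiff(im,old).max(2)
print('diff near head',[int(d[y-12:y+12,x-12:x+12].max()) for x,y in((352,152),)])
```

```text
clock 23.2 pos [469.1 354.1 156.5] yaw -12.8 | travel [289.3 373.9   5.7] n 9.850689184930683 roll -0.15044906846190997 j6 21
diff near head [8]
```

Request:
{"fn": "apply_moves", "kwargs": {
  "targets": [
    {"travel":[28.9,37.4,0],"roll":0,"jaw":70},
    {"travel":[28.9,37.4,0],"roll":0,"jaw":70},
    {"travel":[28.9,37.4,0],"roll":0,"jaw":70},
    {"travel":[28.9,37.4,0],"roll":0,"jaw":70},
    {"travel":[28.9,37.4,0],"roll":0,"jaw":70},
    {"travel":[28.9,37.4,0],"roll":0,"jaw":70},
    {"travel":[28.9,37.4,0],"roll":0,"jaw":70},
    {"travel":[28.9,37.4,0],"roll":0,"jaw":70},
    {"travel":[28.9,37.4,0],"roll":0,"jaw":70},
    {"travel":[28.9,37.4,0],"roll":0,"jaw":70}
  ]
}}

```text
clock: 24.3
tool_pos: [0.6679, -0.077, 0.1532]
orientation: [180.0, 0.2, -12.7]
force: [1.3, 0.2, -0.9]
opening: 0.0699
gripper_force: 0.0
```

Request:
{"fn": "apply_moves", "kwargs": {
  "targets": [
    {"travel":[0,0,30],"roll":0,"jaw":70},
    {"travel":[0,0,0],"roll":0,"jaw":70},
    {"travel":[0,0,0],"roll":0,"jaw":70}
  ]
}}

```text
clock: 24.6
tool_pos: [0.6669, -0.0751, 0.1235]
orientation: [179.9, 0.2, -12.7]
force: [-0.0, -0.1, 0.5]
opening: 0.07
gripper_force: 0.0
```

Run:
```python
from h import *
go(668.8,-74.5,46,-12.6)
```

```text
clock 24.6 pos [666.9 -75.1 123.5] yaw -12.7 | travel [ 2.  -1.1 77.5] n 1.6144160864988073 roll -0.14671299797134907 j6 67
```

Request:
{"fn": "apply_moves", "kwargs": {
  "targets": [
    {"travel":[2,-1,30],"roll":0,"jaw":70},
    {"travel":[0,0,30],"roll":0,"jaw":60},
    {"travel":[0,0,12],"roll":0,"jaw":50},
    {"travel":[0,0,4],"roll":0,"jaw":40},
    {"travel":[0,0,0],"roll":0,"jaw":20},
    {"travel":[0,0,0],"roll":0,"jaw":20},
    {"travel":[0,0,0],"roll":0,"jaw":20},
    {"travel":[0,0,0],"roll":0,"jaw":20},
    {"travel":[0,0,0],"roll":0,"jaw":20},
    {"travel":[0,0,0],"roll":0,"jaw":20}
  ]
}}

```text
clock: 25.6
tool_pos: [0.6711, -0.0745, 0.0507]
orientation: [-180.0, -0.1, -12.7]
force: [-0.7, 1.0, 6.2]
opening: 0.0251
gripper_force: 30.0
```

Request:
{"fn": "apply_moves", "kwargs": {
  "targets": [
    {"travel":[0,0,-10],"roll":0,"jaw":20},
    {"travel":[0,0,-20],"roll":0,"jaw":20},
    {"travel":[0,0,-30],"roll":0,"jaw":20},
    {"travel":[0,0,-30],"roll":0,"jaw":20},
    {"travel":[0,0,-25],"roll":0,"jaw":20},
    {"travel":[0,0,0],"roll":0,"jaw":20},
    {"travel":[0,0,0],"roll":0,"jaw":20}
  ]
}}

```text
clock: 26.3
tool_pos: [0.6701, -0.0745, 0.1648]
orientation: [-179.9, -0.0, -12.8]
force: [0.1, 0.3, -3.1]
opening: 0.025
gripper_force: 30.0
```

Run:
```python
from h import *
go(445.6,256.1,160,-12.6)
```

```text
clock 26.3 pos [670.1 -74.5 164.8] yaw -12.8 | travel [-292.  -272.7    4.9] n 8.325531096813384 roll -0.16914345310101453 j6 67
```

Request:
{"fn": "apply_moves", "kwargs": {
  "targets": [
    {"travel":[-32.4,-30.3,0],"roll":0,"jaw":20},
    {"travel":[-32.4,-30.3,0],"roll":0,"jaw":20},
    {"travel":[-32.4,-30.3,0],"roll":0,"jaw":20},
    {"travel":[-32.4,-30.3,0],"roll":0,"jaw":20},
    {"travel":[-32.4,-30.3,0],"roll":0,"jaw":20},
    {"travel":[-32.4,-30.3,0],"roll":0,"jaw":20},
    {"travel":[-32.4,-30.3,0],"roll":0,"jaw":20},
    {"travel":[-32.4,-30.3,0],"roll":0,"jaw":20},
    {"travel":[-32.4,-30.3,0],"roll":0,"jaw":20},
    {"travel":[0,0,0],"roll":0,"jaw":20}
  ]
}}

```text
clock: 27.3
tool_pos: [0.4433, 0.2588, 0.1633]
orientation: [180.0, 0.1, -12.5]
force: [0.9, -0.4, -2.6]
opening: 0.0251
gripper_force: 30.0
```

Request:
{"fn": "apply_moves", "kwargs": {
  "targets": [
    {"travel":[0,0,35],"roll":0,"jaw":20},
    {"travel":[0,0,35],"roll":0,"jaw":20},
    {"travel":[0,0,25],"roll":0,"jaw":20},
    {"travel":[0,0,0],"roll":0,"jaw":20},
    {"travel":[0,0,0],"roll":0,"jaw":20}
  ]
}}

```text
clock: 27.8
tool_pos: [0.446, 0.2552, 0.0688]
orientation: [179.9, 0.0, -12.7]
force: [0.1, 0.9, -1.8]
opening: 0.025
gripper_force: 30.0
```

Run:
```python
from h import *
go(445.6,256.1,57,-12.6)
```

```text
clock 27.8 pos [446.  255.2  68.8] yaw -12.7 | travel [-0.6 -0.9 11.8] n 0.2475912295879796 roll -0.14715371657965193 j6 26
```

Request:
{"fn": "apply_moves", "kwargs": {
  "targets": [
    {"travel":[0,0,7],"roll":0,"jaw":20},
    {"travel":[0,0,3],"roll":0,"jaw":20},
    {"travel":[0,0,2],"roll":0,"jaw":20},
    {"travel":[0,0,0],"roll":0,"jaw":20}
  ]
}}

```text
clock: 28.2
tool_pos: [0.4461, 0.2558, 0.0574]
orientation: [-180.0, -0.0, -12.7]
force: [-0.4, 0.5, -3.2]
opening: 0.0251
gripper_force: 30.0
```

Request:
{"fn": "apply_moves", "kwargs": {
  "targets": [
    {"travel":[0,0,2],"roll":0,"jaw":20},
    {"travel":[0,0,0],"roll":0,"jaw":40},
    {"travel":[0,0,0],"roll":0,"jaw":40},
    {"travel":[0,0,0],"roll":0,"jaw":40},
    {"travel":[0,0,-20],"roll":0,"jaw":40},
    {"travel":[0,0,-40],"roll":0,"jaw":60},
    {"travel":[0,0,-45],"roll":0,"jaw":60},
    {"travel":[-5,-20,-45],"roll":0,"jaw":60},
    {"travel":[-5,-20,-45],"roll":0,"jaw":60},
    {"travel":[0,0,-45],"roll":0,"jaw":60}
  ]
}}

```text
clock: 29.2
tool_pos: [0.4451, 0.2985, 0.2972]
orientation: [-180.0, -0.0, -12.7]
force: [1.2, -0.0, -0.2]
opening: 0.0598
gripper_force: 0.0
```

Request:
{"fn": "apply_moves", "kwargs": {
  "targets": [
    {"travel":[0,0,-45],"roll":0,"jaw":60},
    {"travel":[0,0,-40],"roll":0,"jaw":60},
    {"travel":[0,0,0],"roll":0,"jaw":60},
    {"travel":[0,0,0],"roll":0,"jaw":60}
  ]
}}

```text
clock: 29.6
tool_pos: [0.4452, 0.2973, 0.381]
orientation: [-179.9, -0.0, -12.7]
force: [-0.3, -0.7, -0.4]
opening: 0.0602
gripper_force: 0.0
```

Run:
```python
from h import *
print(ctrl.get_obs()['joint_pos'])
c,im=snap('wrist','w4.png');np.savez('w4c.npz',K=c[0],E=c[1])
b=cv2.resize(im[0:270,150:500],None,fx=2.2,fy=2.2,interpolation=cv2.INTER_CUBIC)
cv2.imwrite('pics/crop4.png',cv2.convertScaleAbs(b,alpha=1.3))
```

```text
[ 54.7   3.8  -3.9  -0.  -82.2  22.5]
```

View pics/crop4.png

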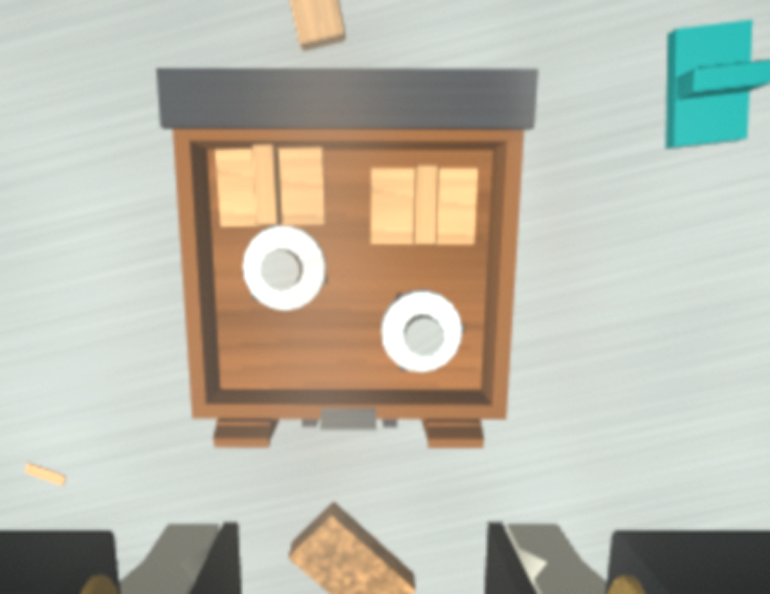

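All four are upright on the floor; one head has been nudged toward the push block (it is at (283,268)), but it is flat and inside. Next I refine the box from two wrist views and measure the lid.

Run:
```python
from h import *
L=lambda f:(np.load(f)['K'],np.load(f)['E'])
c3,c4=L('w3c.npz'),L('w4c.npz')
u=lambda x,y:(150+x/2.2,y/2.2)
Q={}
for n,a,b in(('nearR',(226,127),(507,417)),('nearL',(541,204),(193,417)),('lipoR',(166,440),(537,69)),('lipoL',(466,505),(158,69)),('catch?',(390,155),(348,410))):
    p,e=tri(c3,u(*a),c4,u(*b));Q[n]=p*1000;print(n,p*1000,e*1000)
for n,a,z in(('nearR',(507,417),56),('nearL',(193,417),56),('lipiR',(535,129),83),('lipiL',(163,129),83)):
    Q[n+'4']=plane(c4,u(*a),z/1000)*1000;print(n,Q[n+'4'])
d=Q['nearL4']-Q['nearR4'];print(np.linalg.norm(d),np.degrees(np.arctan2(d[1],d[0]))-90)
d=Q['lipiL4']-Q['lipiR4'];print(np.linalg.norm(d),np.degrees(np.arctan2(d[1],d[0]))-90)
# lid: white-ish plate blob in the first wrist view and in top view
E1=np.eye(4);E1[:3,:3]=R.from_euler('xyz',[180,.1,-179.8],degrees=True).as_matrix();E1[:3,3]=[.5414,-.0254,.3073]
cc=ctrl.calibration('wrist');c1=(cc['K'],E1@cc['hand_eye'])
for nm,c,f in(('w1',c1,'w1.png'),('top',cam('top'),'t4.png'),('scene',cam('scene'),'scene0.png')):
    bs=[b for b in blobs(cv2.imread('pics/'+f),(12,60,60),(25,160,255),3000)]
    for b in bs:
        q=cv2.boxPoints(cv2.minAreaRect(cv2.convexHull(b)));W=np.array([plane(c,p,.006)*1000 for p in q])
        ap=cv2.approxPolyDP(cv2.convexHull(b),8,True)[:,0];W2=np.array([plane(c,p,.006)*1000 for p in ap])
        if len(ap)==4 and W2[:,1].mean()<-100:
            print(nm,ap.tolist(),W2[:,:2].mean(0),[round(float(np.linalg.norm(W2[i]-W2[i-1])),1) for i in range(4)],[round(float(np.degrees(np.arctan2(*(W2[i]-W2[i-1])[[1,0]]))),1) for i in range(4)])
```

```text
nearR [382.8 212.8  56.3] 2.5167006973270403
nearL [429.1 418.   56.2] 0.8697643024054098
lipoR [583.4 167.1  83. ] 0.8780491220478799
lipoL [631.2 373.5  79.7] 2.7739153082497277
catch? [391.4 321.4 -25.9] 0.8528872382613522
nearR [382.4 211.5  56. ]
nearL [428.9 417.6  56. ]
lipiR [553.2 172.4  83. ]
lipiL [599.8 377.9  83. ]
211.3172189610382 -12.712955710727854
210.67588788289424 -12.754160144450282
w1 [[155, 32], [199, 180], [64, 205], [4, 63]] [ 490.5 -301. ] [198.2, 189.3, 199.4, 190.3] [100.4, 10.9, -79.3, -169.5]
top [[461, 179], [474, 245], [405, 257], [392, 191]] [ 489.4 -301. ] [196.9, 186.7, 194.2, 186.0] [-79.2, -169.8, 100.6, 11.0]
scene [[214, 226], [261, 262], [199, 310], [152, 267]] [ 491.5 -304.2] [193.5, 185.5, 192.8, 186.3] [99.2, 8.8, -80.5, -171.0]
```

Request:
{"fn": "apply_moves", "kwargs": {
  "targets": [
    {"travel":[0,0,0],"roll":8.3,"jaw":50},
    {"travel":[0,0,0],"roll":8.3,"jaw":50},
    {"travel":[0,0,0],"roll":8.3,"jaw":50},
    {"travel":[0,0,0],"roll":8.3,"jaw":50},
    {"travel":[0,0,0],"roll":8.3,"jaw":50},
    {"travel":[0,0,0],"roll":8.3,"jaw":50},
    {"travel":[0,0,0],"roll":8.3,"jaw":50},
    {"travel":[0,0,0],"roll":8.4,"jaw":50},
    {"travel":[0,0,0],"roll":0,"jaw":50},
    {"travel":[0,0,0],"roll":0,"jaw":50}
  ]
}}

```text
clock: 30.65
tool_pos: [0.4449, 0.2968, 0.3791]
orientation: [179.9, -0.1, -79.0]
force: [0.5, -0.1, -1.0]
opening: 0.0498
gripper_force: 0.0
```

Run:
```python
from h import *
go(490.5,-301,150,-79.3)
```

```text
clock 30.6 pos [444.9 296.8 379.1] yaw -79.0 | travel [595.2  69.  229.9] n 13.370986103083839 roll 0.3034561828268352 j6 -44
```

Request:
{"fn": "apply_moves", "kwargs": {
  "targets": [
    {"travel":[43,5,16],"roll":0,"jaw":50},
    {"travel":[43,5,16],"roll":0,"jaw":50},
    {"travel":[43,5,16],"roll":0,"jaw":50},
    {"travel":[43,5,16],"roll":0,"jaw":50},
    {"travel":[43,5,16],"roll":0,"jaw":50},
    {"travel":[43,5,16],"roll":0,"jaw":50},
    {"travel":[43,5,16],"roll":0,"jaw":50},
    {"travel":[43,5,16],"roll":0,"jaw":50},
    {"travel":[43,5,16],"roll":0,"jaw":50},
    {"travel":[43,5,16],"roll":0,"jaw":50}
  ]
}}

```text
clock: 31.65
tool_pos: [0.4759, -0.1366, 0.2194]
orientation: [-180.0, -0.0, -79.0]
force: [1.1, 0.8, 0.1]
opening: 0.0502
gripper_force: 0.0
```

Request:
{"fn": "apply_moves", "kwargs": {
  "targets": [
    {"travel":[42,5,17],"roll":0.3,"jaw":50},
    {"travel":[42,5,17],"roll":0,"jaw":50},
    {"travel":[42,5,17],"roll":0,"jaw":50},
    {"travel":[39,4,17],"roll":0,"jaw":50},
    {"travel":[0,0,0],"roll":0,"jaw":50},
    {"travel":[0,0,0],"roll":0,"jaw":50}
  ]
}}

```text
clock: 32.25
tool_pos: [0.4868, -0.3012, 0.1508]
orientation: [179.9, 0.1, -79.5]
force: [0.7, 0.3, 0.3]
opening: 0.0504
gripper_force: 0.0
```

Run:
```python
from h import *
go(490.5,-301,50,-79.3)
```

```text
clock 32.2 pos [ 486.8 -301.2  150.8] yaw -79.5 | travel [  0.5  -3.9 100.8] n 2.101986304982371 roll -0.20983513490392625 j6 23
```

Request:
{"fn": "apply_moves", "kwargs": {
  "targets": [
    {"travel":[0.5,-3,40],"roll":0,"jaw":50},
    {"travel":[0,0,40],"roll":0,"jaw":40},
    {"travel":[0,0,20],"roll":0,"jaw":40},
    {"travel":[0,0,0],"roll":0,"jaw":40},
    {"travel":[0,0,0],"roll":0,"jaw":40}
  ]
}}

```text
clock: 32.75
tool_pos: [0.4916, -0.2998, 0.0532]
orientation: [-180.0, -0.0, -79.4]
force: [-1.0, -0.4, 1.0]
opening: 0.0404
gripper_force: 0.0
```

Request:
{"fn": "apply_moves", "kwargs": {
  "targets": [
    {"travel":[0,0,0],"roll":0,"jaw":8},
    {"travel":[0,0,0],"roll":0,"jaw":8},
    {"travel":[0,0,0],"roll":0,"jaw":8},
    {"travel":[0,0,0],"roll":0,"jaw":8},
    {"travel":[0,0,0],"roll":0,"jaw":8},
    {"travel":[0,0,0],"roll":0,"jaw":8},
    {"travel":[0,0,0],"roll":0,"jaw":8},
    {"travel":[0,0,-5],"roll":0,"jaw":8},
    {"travel":[0,0,-5],"roll":0,"jaw":8},
    {"travel":[0,0,0],"roll":0,"jaw":8}
  ]
}}

```text
clock: 33.75
tool_pos: [0.4908, -0.3005, 0.0626]
orientation: [-180.0, -0.0, -79.6]
force: [0.5, 0.2, -4.2]
opening: 0.014
gripper_force: 30.0
```

Request:
{"fn": "apply_moves", "kwargs": {
  "targets": [
    {"travel":[0,0,-15],"roll":0,"jaw":8},
    {"travel":[0,0,-25],"roll":0,"jaw":8},
    {"travel":[0,0,-25],"roll":0,"jaw":8},
    {"travel":[0,0,0],"roll":5,"jaw":8},
    {"travel":[0,0,0],"roll":6,"jaw":8},
    {"travel":[0,0,0],"roll":6,"jaw":8},
    {"travel":[0,0,0],"roll":6.2,"jaw":8},
    {"travel":[0,0,0],"roll":0,"jaw":8},
    {"travel":[0,0,0],"roll":0,"jaw":8}
  ]
}}

```text
clock: 34.65
tool_pos: [0.4905, -0.3003, 0.1269]
orientation: [180.0, 0.0, -102.6]
force: [0.4, 0.5, -3.5]
opening: 0.0131
gripper_force: 30.0
```

Run:
```python
from h import *
go(473,299.6,155,-102.7)
```

```text
clock 34.6 pos [ 490.5 -300.3  126.9] yaw -102.6 | travel [-581.7  147.7  -27.9] n 12.5175018897992 roll 0.12657040571053813 j6 -1
```

Request:
{"fn": "apply_moves", "kwargs": {
  "targets": [
    {"travel":[-15,4,-3],"roll":0.1,"jaw":8},
    {"travel":[-30,8,-3],"roll":0,"jaw":8},
    {"travel":[-35,9,-3],"roll":0,"jaw":8},
    {"travel":[-35,9,-3],"roll":0,"jaw":8},
    {"travel":[-35,9,-3],"roll":0,"jaw":8},
    {"travel":[-35,9,-3],"roll":0,"jaw":8},
    {"travel":[-35,9,-3],"roll":0,"jaw":8},
    {"travel":[-35,9,-3],"roll":0,"jaw":8},
    {"travel":[-35,9,-2],"roll":0,"jaw":8},
    {"travel":[-35,9,-2],"roll":0,"jaw":8}
  ]
}}

```text
clock: 35.65
tool_pos: [0.4805, 0.037, 0.1556]
orientation: [-180.0, 0.0, -102.7]
force: [1.1, 0.3, -4.1]
opening: 0.0139
gripper_force: 30.0
```

Request:
{"fn": "apply_moves", "kwargs": {
  "targets": [
    {"travel":[-35,9,0],"roll":0,"jaw":8},
    {"travel":[-35,9,0],"roll":0,"jaw":8},
    {"travel":[-35,9,0],"roll":0,"jaw":8},
    {"travel":[-35,9,0],"roll":0,"jaw":8},
    {"travel":[-35,9,0],"roll":0,"jaw":8},
    {"travel":[-35,9,0],"roll":0,"jaw":8},
    {"travel":[-25,6,0],"roll":0,"jaw":8},
    {"travel":[-12,3.7,0],"roll":0,"jaw":8},
    {"travel":[0,0,0],"roll":0,"jaw":8},
    {"travel":[0,0,0],"roll":0,"jaw":8}
  ]
}}

```text
clock: 36.65
tool_pos: [0.4733, 0.2897, 0.155]
orientation: [180.0, -0.0, -102.8]
force: [-0.8, -0.6, -4.1]
opening: 0.0137
gripper_force: 30.0
```

Run:
```python
from h import *
go(473,299.6,155,-102.7);o=ctrl.get_obs();print(o['opening'],o['force'],o['moment'])
c,im=snap('wrist','w5.png');np.savez('w5c.npz',K=c[0],E=c[1]);c2,i2=snap('scene','s5.png')
a=cv2.resize(im,(400,250),interpolation=cv2.INTER_AREA)
b=cv2.resize(i2[80:240,300:460],(400,400),interpolation=cv2.INTER_CUBIC)
o=np.zeros((600,800,3),np.uint8);o[:400,:640]=im;o[400:600,:240]=0
o=np.hstack([im[:,120:520],b]);cv2.imwrite('pics/crop5.png',o)
```

```text
clock 36.6 pos [473.3 289.7 155. ] yaw -102.8 | travel [-9.6  2.5 -0. ] n 0.2068254742285276 roll -0.0733216448718963 j6 -64
0.013709856566923691 [-0.8 -0.6 -4.1] [-0.   0.1  0. ]
```

View pics/crop5.png

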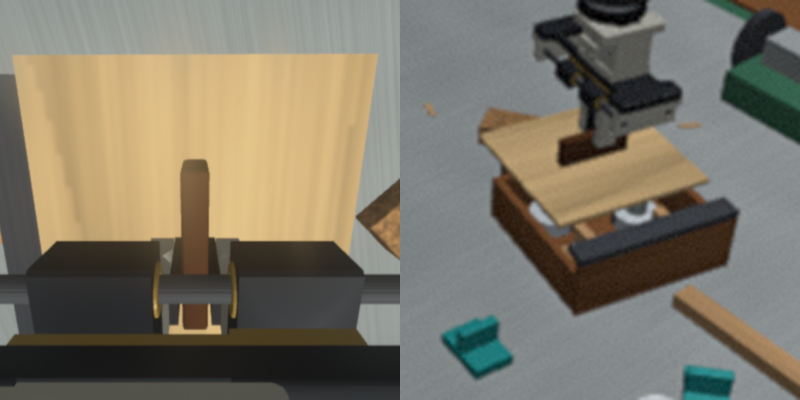

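Run:
```python
from h import *
w=np.load('w5c.npz');c=(w['K'],w['E'])
ax=np.array([np.cos(np.radians(-12.7)),np.sin(np.radians(-12.7))]);ay=np.array([-ax[1],ax[0]]);O=np.array([494.5,294.8])
z=.155-.0528+.006
A=plane(c,(133.5,54.5),z)[:2]*1000;B=plane(c,(498,53.5),z)[:2]*1000
print('edge len',np.linalg.norm(A-B),'yaw',np.degrees(np.arctan2(*(A-B)[::-1])))
for p in(A,B):print((p-O)@ax,(p-O)@ay)
t=ctrl.get_obs()['tool_pos'][:2]*1000;print('tcp in box',(t-O)@ax,(t-O)@ay)
```

```text
edge len 190.4005762057556 yaw -12.629752703971002
74.95937188088207 -112.54014681821054
-115.44106122074363 -112.77358674002662
tcp in box -19.147813294330856 -10.136488756020137
```

Lid in hand is level, yaw -12.6° (matching the box), centre at box (-20,-11.7). I centre it in y and then lower the near end onto the catch and stops, so that the lid tilts in the grip.

Request:
{"fn": "apply_moves", "kwargs": {
  "targets": [
    {"travel":[-11.5,0,0],"roll":0,"jaw":8},
    {"travel":[0,0,0],"roll":0,"jaw":8},
    {"travel":[0,0,8],"roll":0,"jaw":8},
    {"travel":[0,0,5],"roll":0,"jaw":8},
    {"travel":[0,0,0],"roll":0,"jaw":8},
    {"travel":[0,0,0],"roll":0,"jaw":8}
  ]
}}

```text
clock: 37.35
tool_pos: [0.4764, 0.301, 0.1418]
orientation: [180.0, -0.0, -102.8]
force: [-0.3, -0.3, -3.8]
opening: 0.0135
gripper_force: 30.0
```

Request:
{"fn": "apply_moves", "kwargs": {
  "targets": [
    {"travel":[0,0,3],"roll":0,"jaw":8},
    {"travel":[0,0,0],"roll":0,"jaw":8}
  ]
}}

```text
clock: 37.55
tool_pos: [0.4763, 0.3012, 0.1389]
orientation: [180.0, -0.0, -102.9]
force: [0.1, 0.3, -3.4]
opening: 0.0138
gripper_force: 30.0
```

Request:
{"fn": "apply_moves", "kwargs": {
  "targets": [
    {"travel":[0,0,3],"roll":0,"jaw":8},
    {"travel":[0,0,0],"roll":0,"jaw":8}
  ]
}}

```text
clock: 37.75
tool_pos: [0.4766, 0.3014, 0.1362]
orientation: [-180.0, 0.0, -102.8]
force: [-0.5, 0.8, -1.5]
opening: 0.0131
gripper_force: 30.0
```

Request:
{"fn": "apply_moves", "kwargs": {
  "targets": [
    {"travel":[0,0,3],"roll":0,"jaw":8},
    {"travel":[0,0,0],"roll":0,"jaw":8}
  ]
}}

```text
clock: 37.95
tool_pos: [0.4768, 0.3015, 0.1335]
orientation: [-180.0, 0.0, -102.8]
force: [1.3, -0.1, 1.5]
opening: 0.0134
gripper_force: 30.5
```

Request:
{"fn": "apply_moves", "kwargs": {
  "targets": [
    {"travel":[0,0,3],"roll":0,"jaw":8},
    {"travel":[0,0,0],"roll":0,"jaw":8}
  ]
}}

```text
clock: 38.15
tool_pos: [0.4766, 0.3014, 0.1302]
orientation: [-180.0, 0.0, -102.8]
force: [0.7, -1.3, 2.6]
opening: 0.0137
gripper_force: 31.0
```

Request:
{"fn": "apply_moves", "kwargs": {
  "targets": [
    {"travel":[0,0,3],"roll":0,"jaw":8},
    {"travel":[0,0,0],"roll":0,"jaw":8}
  ]
}}

```text
clock: 38.35
tool_pos: [0.4764, 0.3014, 0.1269]
orientation: [180.0, 0.0, -102.9]
force: [0.4, -0.2, 2.7]
opening: 0.0141
gripper_force: 31.3
```

Run:
```python
from h import *
o=ctrl.get_obs();print(o['opening'],o['force'],o['moment'])
c,im=snap('wrist','w6.png');np.savez('w6c.npz',K=c[0],E=c[1]);c2,i2=snap('scene','s6.png')
b=cv2.resize(i2[80:240,300:460],(400,400),interpolation=cv2.INTER_CUBIC)
cv2.imwrite('pics/crop6.png',np.hstack([im[:,120:520],b]))
```

```text
0.014057800864165668 [ 0.4 -0.2  2.7] [ 0.3  0.2 -0. ]
```

View pics/crop6.png

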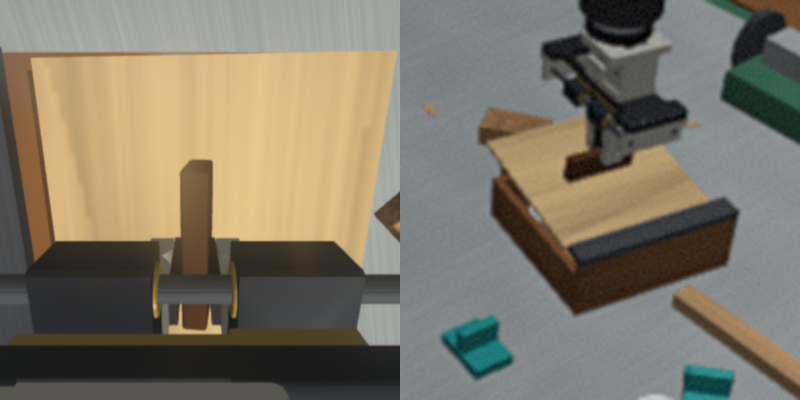

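The lid is now tilted in the hand, far edge low, and the far -y corner is at (152,59). I work out its height by intersecting the rays with the lid's side plane.

```bash
cat >> h.py <<'E'
th=np.radians(-12.7);ax=np.array([np.cos(th),np.sin(th)]);ay=np.array([-ax[1],ax[0]]);O=np.array([494.5,294.8])
def side(c,p,yb):
    o,d=ray(c,p);o=o*1000;oy=(o[:2]-O)@ay;dy=d[:2]@ay;q=o+d*(yb-oy)/dy
    return np.array([(q[:2]-O)@ax,q[2]])
E
python3 - <<'E'
from h import *
w=np.load('w6c.npz');c=(w['K'],w['E'])
w=np.load('w5c.npz');c5=(w['K'],w['E'])
print('w5 level check',side(c5,(133.5,54.5),-112.6),side(c5,(498,53.5),-112.6))
for yb in(-99,-101,-103):
    F=side(c,(152,59),yb);N=side(c,(515,51),yb);print(yb,F,N,np.linalg.norm(F-N),np.arctan2(N[1]-F[1],N[0]*-1+F[0]))
t=ctrl.get_obs()['tool_pos'][:2]*1000;print('tcp in box',(t-O)@ax,(t-O)@ay)
E
```

```text
w5 level check [ 75.2 107.8] [-114.8  109.4]
-99 [68.5 74.9] [-113.3   98.2] 183.26296117641178 0.12724802404401883
-101 [75.7 59.4] [-121.1   84.6] 198.4053189288003 0.12724802404401872
-103 [83.  43.9] [-128.9   71. ] 213.54767668118876 0.1272480240440187
tcp in box -18.96822727886352 2.536317997422273
```

Request:
{"fn": "apply_moves", "kwargs": {
  "targets": [
    {"travel":[0,-5,0],"roll":0,"jaw":8},
    {"travel":[0,-5,0],"roll":0,"jaw":8},
    {"travel":[0,0,0],"roll":0,"jaw":8}
  ]
}}

```text
clock: 38.75
tool_pos: [0.4868, 0.2988, 0.1269]
orientation: [180.0, -0.0, -102.9]
force: [0.8, 0.1, 0.6]
opening: 0.0138
gripper_force: 31.0
```

Request:
{"fn": "apply_moves", "kwargs": {
  "targets": [
    {"travel":[0,-3,0],"roll":0,"jaw":8},
    {"travel":[0,-3,0],"roll":0,"jaw":8},
    {"travel":[0,0,0],"roll":0,"jaw":8}
  ]
}}

```text
clock: 39.05
tool_pos: [0.4923, 0.2976, 0.127]
orientation: [180.0, -0.0, -102.9]
force: [0.2, -1.2, 0.1]
opening: 0.0138
gripper_force: 30.7
```

Request:
{"fn": "apply_moves", "kwargs": {
  "targets": [
    {"travel":[0,-3,0],"roll":0,"jaw":8},
    {"travel":[0,-3,0],"roll":0,"jaw":8},
    {"travel":[0,0,0],"roll":0,"jaw":8}
  ]
}}

```text
clock: 39.35
tool_pos: [0.4983, 0.2963, 0.1271]
orientation: [-180.0, -0.0, -102.8]
force: [0.3, -0.1, -0.4]
opening: 0.0138
gripper_force: 30.4
```

Run:
```python
from h import *
o=ctrl.get_obs();print(o['opening'],o['force'],o['moment'])
t=o['tool_pos'][:2]*1000;print('tcp in box',(t-O)@ax,(t-O)@ay,o['tool_pos'][2])
c,im=snap('wrist','w7.png');np.savez('w7c.npz',K=c[0],E=c[1]);c2,i2=snap('scene','s7.png')
b=cv2.resize(i2[80:240,300:460],(400,400),interpolation=cv2.INTER_CUBIC)
cv2.imwrite('pics/crop7.png',np.hstack([im[:,120:520],b]))
```

```text
0.01375859860217186 [ 0.3 -0.1 -0.4] [-0.   0.3 -0. ]
tcp in box 3.368736132735458 2.3253425155779683 0.12706131937763857
```

View pics/crop7.png

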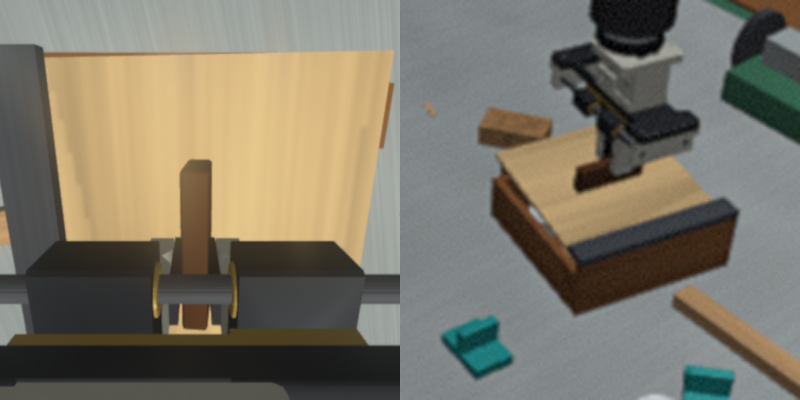

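The far edge is under the lip: the lid surface vanishes behind the dark lip at about px (165,100). I push on to the slot's back face.

Request:
{"fn": "apply_moves", "kwargs": {
  "targets": [
    {"travel":[0,-3,0],"roll":0,"jaw":8},
    {"travel":[0,-3,0],"roll":0,"jaw":8},
    {"travel":[0,0,0],"roll":0,"jaw":8}
  ]
}}

```text
clock: 39.75
tool_pos: [0.5038, 0.2948, 0.1267]
orientation: [180.0, -0.0, -102.9]
force: [0.5, 0.1, -5.2]
opening: 0.0138
gripper_force: 29.6
```

Request:
{"fn": "apply_moves", "kwargs": {
  "targets": [
    {"travel":[0,-2,0],"roll":0,"jaw":8},
    {"travel":[0,0,0],"roll":0,"jaw":8}
  ]
}}

```text
clock: 39.95
tool_pos: [0.5057, 0.2944, 0.1268]
orientation: [180.0, -0.0, -102.9]
force: [1.0, -0.8, -5.0]
opening: 0.0135
gripper_force: 29.7
```

Request:
{"fn": "apply_moves", "kwargs": {
  "targets": [
    {"travel":[0,-2,0],"roll":0,"jaw":8},
    {"travel":[0,0,0],"roll":0,"jaw":8}
  ]
}}

```text
clock: 40.15
tool_pos: [0.5075, 0.2941, 0.1269]
orientation: [180.0, -0.0, -102.9]
force: [-1.4, 0.3, -5.7]
opening: 0.0138
gripper_force: 29.8
```

Request:
{"fn": "apply_moves", "kwargs": {
  "targets": [
    {"travel":[0,-2,0],"roll":0,"jaw":8},
    {"travel":[0,0,0],"roll":0,"jaw":8}
  ]
}}

```text
clock: 40.35
tool_pos: [0.5077, 0.294, 0.1268]
orientation: [179.8, -0.0, -102.9]
force: [-10.8, 4.4, -1.2]
opening: 0.0135
gripper_force: 29.8
```

Run:
```python
from h import *
o=ctrl.get_obs();print(o['opening'],o['force'],o['moment'])
t=o['tool_pos'][:2]*1000;print('tcp in box',(t-O)@ax,(t-O)@ay,o['tool_pos'][2])
```

```text
0.013469602576498691 [-10.8   4.4  -1.2] [ 1.5  4.3 -0. ]
tcp in box 13.040061968713701 2.1452385502433224 0.12683487744633348
```

Request:
{"fn": "apply_moves", "kwargs": {
  "targets": [
    {"travel":[0,1.5,0],"roll":0,"jaw":8},
    {"travel":[0,0,3],"roll":0,"jaw":8},
    {"travel":[0,0,0],"roll":0,"jaw":8}
  ]
}}

```text
clock: 40.65
tool_pos: [0.5066, 0.2944, 0.1239]
orientation: [179.9, -0.0, -102.9]
force: [-11.2, 3.9, 1.0]
opening: 0.0138
gripper_force: 29.5
```

Request:
{"fn": "apply_moves", "kwargs": {
  "targets": [
    {"travel":[0,0,3],"roll":0,"jaw":8},
    {"travel":[0,0,0],"roll":0,"jaw":8}
  ]
}}

```text
clock: 40.85
tool_pos: [0.5058, 0.2946, 0.1211]
orientation: [179.8, -0.0, -102.8]
force: [-15.4, 5.9, 2.8]
opening: 0.0136
gripper_force: 29.8
```

Request:
{"fn": "apply_moves", "kwargs": {
  "targets": [
    {"travel":[0,0,2],"roll":0,"jaw":8},
    {"travel":[0,0,0],"roll":0,"jaw":8}
  ]
}}

```text
clock: 41.05
tool_pos: [0.5054, 0.2947, 0.1195]
orientation: [179.8, -0.0, -102.8]
force: [-19.3, 5.5, 7.7]
opening: 0.0137
gripper_force: 30.0
```

Run:
```python
from h import *
o=ctrl.get_obs();print(o['opening'],o['force'],o['moment'])
t=o['tool_pos'][:2]*1000;print('tcp in box',(t-O)@ax,(t-O)@ay,o['tool_pos'][2])
c,im=snap('wrist','w8.png');np.savez('w8c.npz',K=c[0],E=c[1]);c2,i2=snap('scene','s8.png')
b=cv2.resize(i2[80:240,300:460],(400,400),interpolation=cv2.INTER_CUBIC)
cv2.imwrite('pics/crop8.png',np.hstack([im[:,120:520],b]))
```

```text
0.013666234804832315 [-19.3   5.5   7.7] [2.2 7.4 0. ]
tcp in box 10.621921721302716 2.3282972016257504 0.11954801775849173
```

View pics/crop8.png

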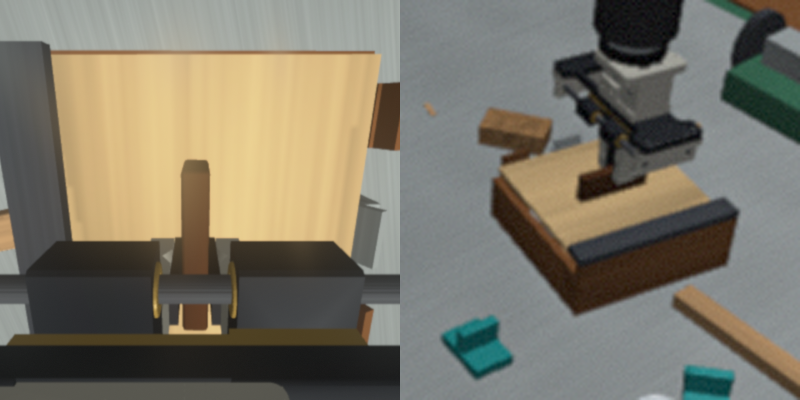

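Request:
{"fn": "apply_moves", "kwargs": {
  "targets": [
    {"travel":[0,2,0],"roll":0,"jaw":8},
    {"travel":[0,2,0],"roll":0,"jaw":8},
    {"travel":[0,0,0],"roll":0,"jaw":8}
  ]
}}

```text
clock: 41.45
tool_pos: [0.505, 0.2953, 0.1197]
orientation: [-179.9, 0.1, -102.8]
force: [1.3, -1.2, -2.9]
opening: 0.0135
gripper_force: 30.0
```

Request:
{"fn": "apply_moves", "kwargs": {
  "targets": [
    {"travel":[0,1,0],"roll":0,"jaw":8},
    {"travel":[0,0,0],"roll":0,"jaw":8}
  ]
}}

```text
clock: 41.65
tool_pos: [0.504, 0.2953, 0.1195]
orientation: [-179.9, 0.0, -102.8]
force: [3.6, -0.9, -2.0]
opening: 0.0139
gripper_force: 30.0
```

Run:
```python
from h import *
w=np.load('w8c.npz');c=(w['K'],w['E'])
for yb in(-99,-101,-103):print(yb,'N top corner',side(c,(499,53),yb))
o=ctrl.get_obs();print(o['opening'],o['force'],o['moment'])
t=o['tool_pos'][:2]*1000;print('tcp in box',(t-O)@ax,(t-O)@ay,o['tool_pos'][2])
```

```text
-99 N top corner [-79.   86.3]
-101 N top corner [-86.4  72.3]
-103 N top corner [-93.8  58.3]
0.013918736979927357 [ 3.6 -0.9 -2. ] [-0.2 -1.  -0. ]
tcp in box 9.187870871893939 2.6082227464191616 0.11949104090204961
```

Request:
{"fn": "apply_moves", "kwargs": {
  "targets": [
    {"travel":[0,0,0],"roll":0,"jaw":30},
    {"travel":[0,0,0],"roll":0,"jaw":30},
    {"travel":[0,0,0],"roll":0,"jaw":30},
    {"travel":[0,0,-20],"roll":0,"jaw":30},
    {"travel":[0,0,-40],"roll":0,"jaw":0},
    {"travel":[2,33,0],"roll":0,"jaw":0},
    {"travel":[0,34,0],"roll":0,"jaw":0},
    {"travel":[0,0,0],"roll":0,"jaw":0},
    {"travel":[0,0,0],"roll":0,"jaw":0},
    {"travel":[0,0,0],"roll":0,"jaw":0}
  ]
}}

```text
clock: 42.65
tool_pos: [0.4378, 0.3084, 0.1793]
orientation: [-180.0, 0.0, -102.8]
force: [-0.1, -0.2, -0.0]
opening: 0.0004
gripper_force: 0.0
```

Run:
```python
from h import *
o=ctrl.get_obs();print(o['opening'],o['force'],o['joint_pos'])
t=o['tool_pos'][:2]*1000;print('tcp in box',(t-O)@ax,(t-O)@ay,o['tool_pos'][2])
c2,i2=snap('scene','s9.png');c,im=snap('wrist','w9.png')
b=cv2.resize(i2[80:240,300:460],(400,400),interpolation=cv2.INTER_CUBIC)
cv2.imwrite('pics/crop9.png',np.hstack([im[:,120:520],b]))
```

```text
0.0004081258053424992 [-0.1 -0.2 -0. ] [ 56.1  10.8 -22.5   0.  -56.7 -69. ]
tcp in box -58.26178469909566 0.764473181032341 0.17932905337636695
```

View pics/crop9.png

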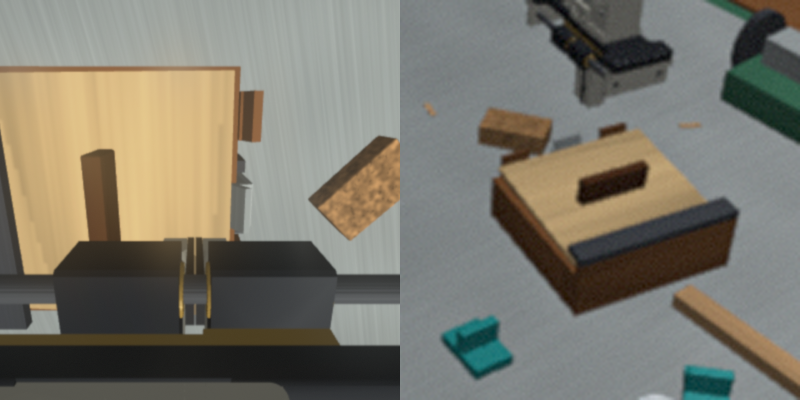

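The lid rests with its far edge under the lip and near edge on the catch ramp. Its handle is centred. Now I press the near edge down with closed fingers.

Request:
{"fn": "apply_moves", "kwargs": {
  "targets": [
    {"travel":[0,0,40],"roll":0,"jaw":0},
    {"travel":[0,0,30],"roll":0,"jaw":0},
    {"travel":[0,0,10],"roll":0,"jaw":0},
    {"travel":[0,0,2],"roll":0,"jaw":0},
    {"travel":[0,0,2],"roll":0,"jaw":0}
  ]
}}

```text
clock: 43.25
tool_pos: [0.4383, 0.3087, 0.0959]
orientation: [-180.0, 0.0, -102.8]
force: [-0.3, 0.1, 0.7]
opening: 0.0007
gripper_force: 0.0
```

Request:
{"fn": "apply_moves", "kwargs": {
  "targets": [
    {"travel":[0,0,2],"roll":0,"jaw":0},
    {"travel":[0,0,1],"roll":0,"jaw":0}
  ]
}}

```text
clock: 43.45
tool_pos: [0.4383, 0.309, 0.0938]
orientation: [-179.9, 0.2, -102.8]
force: [0.0, -0.7, -0.5]
opening: 0.0005
gripper_force: 0.0
```

Request:
{"fn": "apply_moves", "kwargs": {
  "targets": [
    {"travel":[0,0,1],"roll":0,"jaw":0},
    {"travel":[0,0,1],"roll":0,"jaw":0}
  ]
}}

```text
clock: 43.65
tool_pos: [0.4377, 0.3085, 0.0908]
orientation: [-180.0, 0.1, -102.8]
force: [0.0, -0.5, -0.3]
opening: 0.0004
gripper_force: 0.0
```

Request:
{"fn": "apply_moves", "kwargs": {
  "targets": [
    {"travel":[0,0,1],"roll":0,"jaw":0},
    {"travel":[0,0,1],"roll":0,"jaw":0}
  ]
}}

```text
clock: 43.85
tool_pos: [0.4375, 0.3082, 0.0882]
orientation: [-180.0, 0.0, -102.8]
force: [-0.1, 0.2, -0.2]
opening: 0.0003
gripper_force: 0.0
```

Request:
{"fn": "apply_moves", "kwargs": {
  "targets": [
    {"travel":[0,0,1],"roll":0,"jaw":0},
    {"travel":[0,0,1],"roll":0,"jaw":0},
    {"travel":[0,0,0],"roll":0,"jaw":0}
  ]
}}

```text
clock: 44.15
tool_pos: [0.4374, 0.3081, 0.0859]
orientation: [180.0, -0.0, -102.8]
force: [-0.4, -0.3, 0.3]
opening: 0.0002
gripper_force: 0.0
```

Request:
{"fn": "apply_moves", "kwargs": {
  "targets": [
    {"travel":[0,0,1],"roll":0,"jaw":0},
    {"travel":[0,0,1],"roll":0,"jaw":0},
    {"travel":[0,0,0],"roll":0,"jaw":0}
  ]
}}

```text
clock: 44.45
tool_pos: [0.4375, 0.3082, 0.0843]
orientation: [-180.0, 0.0, -102.8]
force: [-0.7, -0.4, 3.2]
opening: 0.0005
gripper_force: 1.4
```

Request:
{"fn": "apply_moves", "kwargs": {
  "targets": [
    {"travel":[0,0,1],"roll":0,"jaw":0},
    {"travel":[0,0,0],"roll":0,"jaw":0}
  ]
}}

```text
clock: 44.65
tool_pos: [0.4375, 0.3082, 0.0843]
orientation: [-180.0, 0.0, -102.8]
force: [-4.1, -1.8, 13.2]
opening: 0.0003
gripper_force: 6.4
```

Request:
{"fn": "apply_moves", "kwargs": {
  "targets": [
    {"travel":[0,0,1],"roll":0,"jaw":0},
    {"travel":[0,0,0],"roll":0,"jaw":0}
  ]
}}

```text
clock: 44.85
tool_pos: [0.4375, 0.3082, 0.0842]
orientation: [-180.0, 0.0, -102.8]
force: [-8.1, -2.8, 21.9]
opening: 0.0004
gripper_force: 11.3
```

Run:
```python
from h import *
o=ctrl.get_obs();print(o['force'],o['tool_pos'])
c,im=snap('wrist','w10.png');np.savez('w10c.npz',K=c[0],E=c[1]);c2,i2=snap('scene','s10.png')
a=cv2.resize(im[50:250,260:420],(480,600),interpolation=cv2.INTER_CUBIC)
b=cv2.resize(i2[110:190,320:362],(315,600),interpolation=cv2.INTER_CUBIC)
cv2.imwrite('pics/crop10.png',np.hstack([a,b]))
```

```text
[-8.1 -2.8 21.9] [0.4 0.3 0.1]
```

View pics/crop10.png

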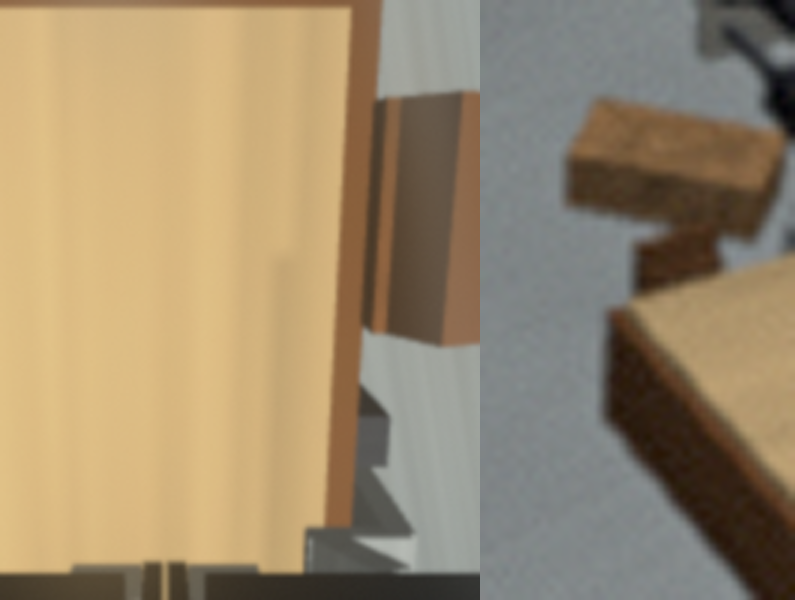

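The crop shows the grey catch at (305–410,530) lapping over the lid's near edge, with the lid flat on the rim. I withdraw and verify from a clear view.

Request:
{"fn": "apply_moves", "kwargs": {
  "targets": [
    {"travel":[0,0,-20],"roll":0,"jaw":0},
    {"travel":[0,0,-45],"roll":0,"jaw":0},
    {"travel":[0,0,-45],"roll":0,"jaw":0},
    {"travel":[45,0,-20],"roll":0,"jaw":0},
    {"travel":[45,0,0],"roll":0,"jaw":0},
    {"travel":[-1,0,0],"roll":0,"jaw":0},
    {"travel":[0,0,0],"roll":0,"jaw":0}
  ]
}}

```text
clock: 45.65
tool_pos: [0.4177, 0.2207, 0.2127]
orientation: [-180.0, 0.1, -102.9]
force: [-0.8, 0.6, 0.2]
opening: 0.0002
gripper_force: 0.0
```

Run:
```python
from h import *
o=ctrl.get_obs();print(o['force'],o['joint_pos'],o['tool_pos']*1000)
w=np.load('w10c.npz');c=(w['K'],w['E'])
# lid near -y top corner, crop10 (350,8): predicted box x about -86, z 62 on side plane y=-100
print('corner',[side(c,(260+350/3,50+8/3),y) for y in(-98,-100,-102)])
c,im=snap('wrist','w11.png');np.savez('w11c.npz',K=c[0],E=c[1]);c2,i2=snap('scene','s11.png')
a=cv2.resize(im[0:240,140:460],(800,600),interpolation=cv2.INTER_CUBIC)
cv2.imwrite('pics/crop11.png',a)
```

```text
[-0.8  0.6  0.2] [ 51.8   2.8 -27.1  -0.  -60.  -64.7] [417.7 220.7 212.7]
corner [array([-84.9,  71.9]), array([-87.3,  58. ]), array([-89.8,  44.1])]
```

View pics/crop11.png

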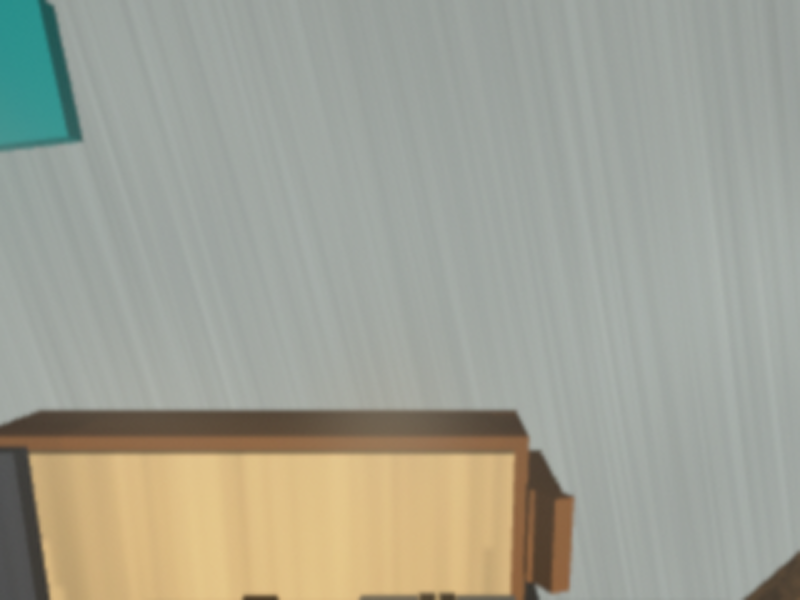

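Run:
```python
from h import *
w=np.load('w10c.npz');c=(w['K'],w['E'])
f=lambda x,y,z:(lambda q:((q[:2]*1000-O)@ax,(q[:2]*1000-O)@ay))(plane(c,(260+x/3,50+y/3),z))
print('hook tip',f(305,530,.066),f(305,530,.062),'lid edge beside it',f(327,525,.062),'rim outer',f(352,525,.056))
w=np.load('w11c.npz');c=(w['K'],w['E'])
g=lambda x,y,z:(lambda q:((q[:2]*1000-O)@ax,(q[:2]*1000-O)@ay))(plane(c,(140+x/2.5,y/2.5),z))
print('lid corner',g(515,452,.062),'rim corner',g(527,437,.056))
w10=np.load('w10c.npz');p,e=tri((w10['K'],w10['E']),(260+350/3,50+8/3),c,(140+515/2.5,452/2.5));print('corner z',p[2]*1000,e*1000)
p,e=tri((w10['K'],w10['E']),(260+380/3,50+0/3),c,(140+527/2.5,437/2.5))
# things left alone: compare top views
t,im=snap('top','t12.png');d=cv2.absdiff(im,cv2.imread('pics/top0.png')).max(2)
for n,x,y in(('offcut',351,243),('turq',310,192),('turq',374,282),('turq',455,137),('turq',260,119),('spanner',356,110),('brush',408,125),('oilcan',299,107),('batten',226,117),('tin',453,299),('cork',195,293)):
    print(n,int(np.percentile(d[y-10:y+10,x-10:x+10],90)),end='; ')
```

```text
hook tip (np.float64(-82.60162406096099), np.float64(-17.098062106220755)) (np.float64(-83.2194560001555), np.float64(-15.54789737579945)) lid edge beside it (np.float64(-87.02581157695231), np.float64(-16.47825615757205)) rim outer (np.float64(-92.63069508791008), np.float64(-14.184039677926917))
lid corner (np.float64(-87.1277909191068), np.float64(-99.95512823708646)) rim corner (np.float64(-92.02658632789047), np.float64(-104.24841778739916))
corner z 60.37385350278262 0.3794583717721037
offcut 10; turq 9; turq 9; turq 9; turq 8; spanner 9; brush 9; oilcan 11; batten 10; tin 9; cork 9;
```

The hook tip is at box x -82.6 (rest is -82), over the lid edge at -87. The lid's top corner is at z ≈ 60–62, so it is home, and nothing else has moved. Handing in.

```bash
python3 -c "
from plant import ctrl
print(ctrl.close_job())"
```

```text
the job is handed in; nothing more can be done
None
```

The job is handed in: both cutter heads and both orange push blocks stand upright in the box, the lid is home under the lip with the catch back at rest over its near edge, and nothing else on the table moved; the lid went in at about 0.13 rad rather than the stated 0.2 to 0.3, because the tool cannot tilt.

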